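# Pack the ordered bearings in the stock drawer

## Robot

A 6-joint arm with a two-finger parallel gripper is mounted at the origin on the work surface. World frame = base frame: x ahead of the robot, y to its left, z up, the work surface at z = 0. Lengths are in m, angles in degrees, forces in N, time in s.
With the tool pointing down it reaches from about 0.25 to 0.725 m from the base axis. Payload 9.7 kg.
Tool frame: the origin (TCP) lies between the finger pads; the fingertips stand 11 mm ahead of it and the grasp point (between the pads) lies 8 mm behind it; z points along the fingers, x is the direction in which the jaws open and shut, and the axes are right-handed (so a half turn about z gives the same grasp; the last joint's range is limited). The gripper opens to 85 mm and grips with 20 to 120 N. Pads are 22 mm wide; open, the fingers measure 114 mm over their backs; the gripper's body (76 mm by 85 mm) begins 54 mm behind the grasp point. The pads swing forward as they close: fully open they stand 13 mm farther back than shut.
Start: joints at [-65.489, 4.979, 10.078, 95.1, 0, 90], TCP at [0.228, -0.5, 0.242] pointing down, gripper open.
Joint ranges: [-179.16, 179.16], [-48.56, 103.87], [-65.8, 70.77], [-126.05, 130.52], [-82.76, 87.17], [-180, 180]. Speed limits (degrees/s): [127.2, 127.2, 147.25, 180, 180, 180].

## Interface

Orientations are given as [roll, pitch, yaw] about the fixed x, y, z axes, in that order (R = Rz(yaw) Ry(pitch) Rx(roll)).
In Python, from workcell import get_obs, camera, job_done gives the robot as it stands.
- The arm moves only by the tool arm_command, never from a script. Its argument "increments" is a list of rows, each a list of 2 entries, a list of its own where there are three numbers: the shift along the tool's x, y, z in units of 25 mm (1.0 is 25 mm), then the turn about the tool's z in units of 6 degrees (1.0 is 6 degrees). In form: [[[dx, dy, dz], roll], ...]. A call has 1 to 5 rows; each row is the pose to reach, as a shift and turn from the pose measured when the call began, along the tool's axes at that moment; what a row does not reach only later rows make up. A row lasts 1/10 s, in which the tool goes at most 50 mm and 8.59 degrees, less where a joint would pass 70% of its speed; a pose out of reach is approached as far as the arm can. A call with a gripper value outside its range is refused whole. "claw" is the closure, from -1 (fully open) to 1 (shut), so that 0 is half open, set as the call begins (left out, the last holds). The fingers move at their own pace and stop on an object; "force" is the grip in N (left out, the last holds). Time passes only in rows, so rows that repeat a pose let the fingers close. It gives the time, the measured TCP pose, the force and the opening at its end, in the units of the state.
- get_obs(): the state, without advancing time (a new reading comes with each control period).
- camera(name): name is "scene" or "side" or "wrist"; returns a dict with "frame" (384x512x3 uint8, red, green, blue), "range_z" (384x512 float32, m along the optical axis (not along the pixel's ray), 0 where there is no reading), "K" (3x3 intrinsics, pixels), "k1" (the pictures are not rectified: a ray, as slopes to the right and down, at radius r is drawn at 1 + k1 r^2 times it, then the intrinsics apply), "R" (3x3) and "t" (3): a world point X has camera coordinates R X + t; the wrist camera has in their place "hand_eye" (4x4, takes a point from camera to tool coordinates, whose origin is the TCP and whose axes are the tool frame's). Camera axes: x right, y down, z forward; pixel columns grow to the right and rows downward; lengths in m; the calibration is good to about 2 mm. A picture is of the moment at which its call begins: read the wrist's pose just before it.
- job_done(): hands the job in, once; it reports no verdict.
The state is a dict: "time": time; "q": joint angles; "qd": joint speeds; "joint_efforts": joint torques, N m; "ee_pos": TCP position; "tcp_rot": TCP orientation; "wrist_force": force on the tool from outside, world axes, zero at the start; "torque": the same for the moment, N m; "opening": finger opening in m.
Only numpy, scipy, OpenCV 4.12 (cv2) and the standard library are available. Lean on these libraries where they do the work, as an engineer would, in place of code of your own. Each camera call takes 0.05 s, during which the arm holds its last target.

## Task

The sample on the green mat shows which bearings are ordered, blue-sealed or yellow-sealed. With the drawer still shut, lift the big bearing that blocks it away onto the round wooden rest, lying flat with its whole underside on the wood; then open the drawer, put every loose bearing of the ordered colour in it and every one of the other colour in the red bin, and finally push the drawer fully shut. Leave the samples and everything else on the bench where they are.

Things in the scene. Friction and masses are not known exactly. Their poses are not given: they have to be found in the camera images.
- blue_1_c (a point): Loose sealed ball bearing with blue seals on both flat faces: a steel disc 40 mm in diameter, 24 mm wide, about 0.12 kg, lying flat on the bench at the start. Three blue and three yellow exist, 4 to 6 of the six are there (at least one of each colour); an absent one reads None from the start. The point is its centre, 12 mm above its underside; z is its axis.
- blue_2_c (a point): Loose sealed ball bearing with blue seals on both flat faces: a steel disc 40 mm in diameter, 24 mm wide, about 0.12 kg, lying flat on the bench at the start. Three blue and three yellow exist, 4 to 6 of the six are there (at least one of each colour); an absent one reads None from the start. The point is its centre, 12 mm above its underside; z is its axis.
- blue_3_c (a point): Loose sealed ball bearing with blue seals on both flat faces: a steel disc 40 mm in diameter, 24 mm wide, about 0.12 kg, lying flat on the bench at the start. Three blue and three yellow exist, 4 to 6 of the six are there (at least one of each colour); an absent one reads None from the start. The point is its centre, 12 mm above its underside; z is its axis.
- yellow_1_c (a point): Loose sealed ball bearing with yellow seals on both flat faces: a steel disc 40 mm in diameter, 24 mm wide, about 0.12 kg, lying flat on the bench at the start. Three blue and three yellow exist, 4 to 6 of the six are there (at least one of each colour); an absent one reads None from the start. The point is its centre, 12 mm above its underside; z is its axis.
- yellow_2_c (a point): Loose sealed ball bearing with yellow seals on both flat faces: a steel disc 40 mm in diameter, 24 mm wide, about 0.12 kg, lying flat on the bench at the start. Three blue and three yellow exist, 4 to 6 of the six are there (at least one of each colour); an absent one reads None from the start. The point is its centre, 12 mm above its underside; z is its axis.
- yellow_3_c (a point): Loose sealed ball bearing with yellow seals on both flat faces: a steel disc 40 mm in diameter, 24 mm wide, about 0.12 kg, lying flat on the bench at the start. Three blue and three yellow exist, 4 to 6 of the six are there (at least one of each colour); an absent one reads None from the start. The point is its centre, 12 mm above its underside; z is its axis.
- cone_c (a point): The big bearing: dark steel with bright rollers round its side, 64 mm in diameter, 34 mm high, about 0.45 kg. It stands on the bench just in front of the drawer and blocks it. The point is its centre, 17 mm above its underside; z is its axis, up.
- rest_top (a point): Centre of the top face of the round wooden rest for the big bearing: a fixed disc 110 mm in diameter, 15 mm high.
- stock_drawer0 (a joint): How far the drawer is open, in m: 0 fully shut, up to 0.165. It slides towards the robot side, along the -x axis of point drawer_floor; light friction (about 1 N), stays where it is left.
- stock_drawer0_handle (a point): The drawer's black round knob on the middle of its blue front: 28 mm in diameter, its axis lies along the sliding direction. The point is the middle of the knob's head (head 16 mm long), 35 mm out from the drawer front, 52 mm above the bench; the knob's end face is 8 mm further out. x points into the cabinet, y along the drawer front. It moves with the drawer.
- drawer_floor (a point): Centre of the drawer's inner floor (22 mm above the bench), moving with the drawer; x points into the cabinet (against the opening direction), z up. The inside is 195 mm in x by 218 mm in y, its walls rise 46 mm above this floor. The drawer front's outer face lies at x = -118.5 mm here. The cabinet is grey, 240 mm deep, 260 mm wide and 90 mm high, fixed to the bench, front flush with the shut drawer front.
- mat_green_c (a point): Centre of the green mat (90 x 90 mm, 2 mm thick) on the cabinet's top: the sample on it shows the type ordered.
- mat_white_c (a point): Centre of the white mat, same size, beside the green one: the sample on it is the type not ordered.
- sample_blue_c (a point): Blue-sealed sample bearing fixed on a round wooden plinth 20 mm high; stands on the green or on the white mat. The point is the bearing's centre. Display piece, not to be moved or packed.
- sample_yellow_c (a point): Yellow-sealed sample bearing fixed on the same kind of plinth, on the other mat. The point is the bearing's centre. Display piece, not to be moved or packed.
- bin_in (a point): Centre of the inner floor (5 mm above the bench) of the red open return bin, fixed: inside 230 mm along its x by 140 mm along its y, walls 5 mm thick, rim 50 mm above the bench.
- cup: Bystander: wooden cup, 64 mm wide, 90 mm high. Origin at the centre of its underside.
- oil: Bystander: yellow bottle with red cap, 52 mm wide, 130 mm high. Origin at the centre of its underside.
- tape: Bystander: roll of brown tape lying flat, 90 mm wide, 30 mm high. Origin at the centre of its underside.
There are look-alikes about, which are no part of the job. What is shaped like the part that bears yellow_2_c but turquoise is not meant.

How it is judged:
By the outcome, as a careful person would: the job done as asked, in the order asked, and still so for the second after the job is handed in, with the robot touching nothing.
Of blue_1, blue_2, blue_3, yellow_1, yellow_2, yellow_3 only 4 to 6 are there at a start; the rules pass over those that are not, and their reading is None.
At some moment in a run one of blue_1, blue_2, blue_3, yellow_1, yellow_2, yellow_3 may be knocked a few centimetres aside while the robot is not near it.
Once in a run the grip may slacken for a moment while it holds something.
It also fails if it takes over 208 s, if anything falls off the work surface, if the arm or the gripper's body presses on something with over 40 N, if the wrist force passes 120 N, or if a joint passes its speed limit or range.

## Working session

There is one attempt and no reset: what is moved stays moved. The work goes in short steps, Python scripts to look and compute and a tool call to move; the robot and the scene stay as the last step left them, time stands still between calls to the robot, and variables do not carry over. Pictures are saved under pics/ and viewed, and the job is handed in when it is done.

Besides the shell and the picture viewer there is one more tool, called after "Request:" by a JSON object that holds its "op" and its "data", one argument or row to a line. arm_command: Moves the arm, as the interface text tells. Its arguments: {"type":"object","properties":{"increments":{"type":"array"},"claw":{"type":"number"},"force":{"type":"number"}},"required":["increments"]}

```bash
ls; mkdir -p pics
python3 - <<'E'
from workcell import get_obs,camera
import cv2,numpy as np
o=get_obs();print({k:np.round(v,3) for k,v in o.items()})
for n in("scene","side","wrist"):
    c=camera(n);cv2.imwrite(f"pics/{n}0.png",cv2.resize(c["frame"][:,:,::-1],(768,576)))
    print(n,np.round(c["K"],2).tolist(),c["k1"],{k:np.round(c[k],3).tolist() for k in("R","t","hand_eye") if k in c}, (c["range_z"]>0).mean())
E
```

```text
pics
{'time': np.float64(0.0), 'q': array([-6.5490e+01,  5.0080e+00,  1.0035e+01,  9.5101e+01, -1.0000e-03,
        8.9999e+01]), 'qd': array([-0.066, -0.11 ,  0.072,  0.011, -0.089,  0.07 ]), 'joint_efforts': array([-0.0000e+00, -5.2039e+01,  4.6480e+01,  1.6000e-02,  0.0000e+00,
        0.0000e+00]), 'ee_pos': array([ 0.228, -0.5  ,  0.242]), 'tcp_rot': array([ 1.79999e+02,  7.50000e-02, -6.54890e+01]), 'wrist_force': array([ 0.48 , -0.176, -0.168]), 'torque': array([0.   , 0.029, 0.031]), 'opening': np.float64(0.085)}
scene [[473.53, 0.0, 256.8], [0.0, 473.53, 196.08], [0.0, 0.0, 1.0]] 0.06505777857932078 {'R': [[0.884, 0.468, 0.002], [0.316, -0.595, -0.739], [-0.345, 0.654, -0.674]], 't': [-0.511, -0.095, 1.589]} 0.9958089192708334
side [[424.5, 0.0, 255.21], [0.0, 424.5, 197.87], [0.0, 0.0, 1.0]] 0.03938083797372053 {'R': [[-0.9, -0.436, -0.003], [-0.331, 0.688, -0.646], [0.284, -0.58, -0.764]], 't': [0.52, 0.258, 1.033]} 0.9960378011067709
wrist [[343.91, 0.0, 254.6], [0.0, 343.91, 188.17], [0.0, 0.0, 1.0]] -0.07444978953463338 {'hand_eye': [[1.0, 0.0, 0.0, -0.0], [-0.0, 0.954, 0.299, -0.078], [0.0, -0.299, 0.954, -0.132], [0.0, 0.0, 0.0, 1.0]]} 0.9959564208984375
```

View pics/scene0.png

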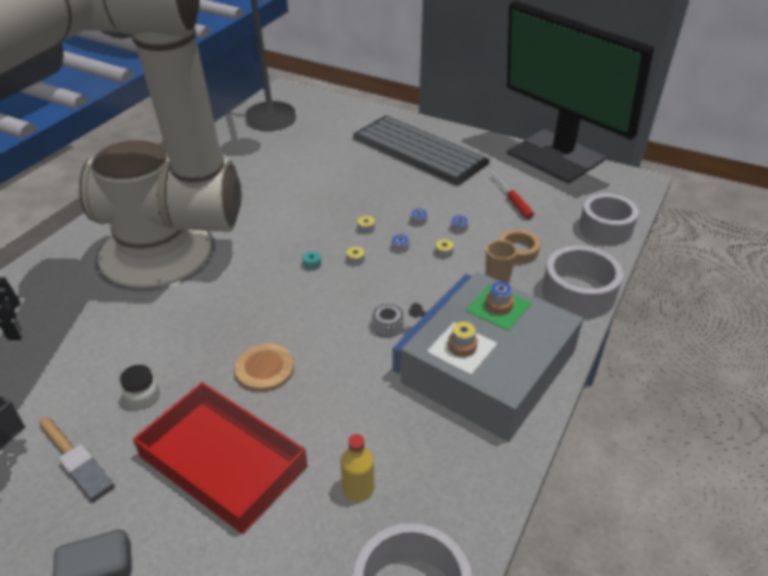

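View pics/side0.png

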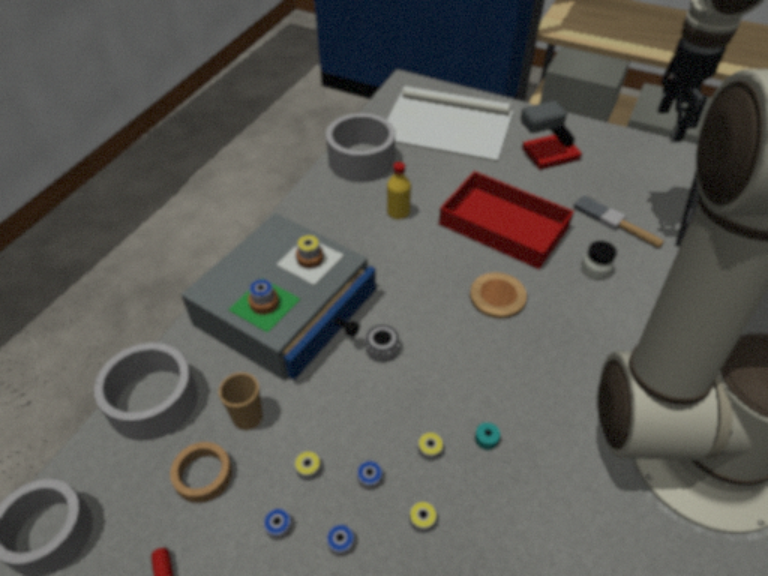

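View pics/wrist0.png

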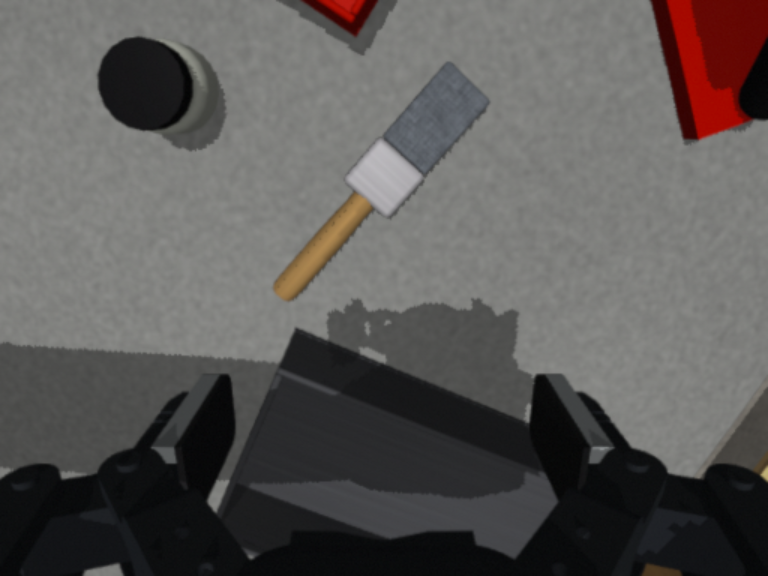

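```bash
cat > h.py <<'E'
import cv2,numpy as np
from workcell import get_obs,camera,job_done
from scipy.spatial.transform import Rotation as Ro
np.set_printoptions(suppress=True,precision=4)
def cam(n):
    o=get_obs();c=camera(n)
    if "hand_eye" in c:
        T=np.eye(4);T[:3,:3]=Ro.from_euler("xyz",o["tcp_rot"],degrees=True).as_matrix();T[:3,3]=o["ee_pos"]
        Tc=T@c["hand_eye"];c["R"]=Tc[:3,:3].T;c["t"]=-c["R"]@Tc[:3,3]
    c["o"]=-c["R"].T@c["t"];c["hsv"]=cv2.cvtColor(c["frame"],cv2.COLOR_RGB2HSV)
    return c
def rays(c,uv):  # camera-frame rays with z=1
    uv=np.asarray(uv,float).reshape(-1,1,2)
    p=cv2.undistortPoints(uv,c["K"],np.array([c["k1"],0,0,0,0.]))[:,0]
    return np.c_[p,np.ones(len(p))]
def onz(c,uv,z):
    d=rays(c,uv)@c["R"]
    return c["o"]+d*((z-c["o"][2])/d[:,2])[:,None]
def bydepth(c,uv):
    uv=np.asarray(uv,float).reshape(-1,2);z=c["range_z"][uv[:,1].round().astype(int),uv[:,0].round().astype(int)]
    return (rays(c,uv)*z[:,None]-c["t"])@c["R"]
def cloud(c):
    if "P" not in c:
        v,u=np.mgrid[:384,:512];c["P"]=bydepth(c,np.c_[u.ravel(),v.ravel()]).reshape(384,512,3)
    return c["P"]
def tri(cs,uvs):
    A=np.zeros((3,3));b=np.zeros(3)
    for c,uv in zip(cs,uvs):
        d=(rays(c,uv)@c["R"])[0];d/=np.linalg.norm(d);M=np.eye(3)-np.outer(d,d);A+=M;b+=M@c["o"]
    return np.linalg.solve(A,b)
def proj(c,X):
    return cv2.projectPoints(np.asarray(X,float).reshape(-1,3),cv2.Rodrigues(c["R"])[0],c["t"],c["K"],np.array([c["k1"],0,0,0,0.]))[0][:,0]
HS={"blue":((108,90,60),(130,255,255)),"yellow":((22,90,90),(35,255,255)),"turq":((80,90,50),(100,255,255)),"red":((172,120,60),(180,255,255)),"green":((50,120,40),(75,255,255))}
def blobs(c,col,amin=8):
    m=cv2.inRange(c["hsv"],*HS[col])
    m2=cv2.morphologyEx(m,cv2.MORPH_CLOSE,np.ones((5,5),np.uint8))
    n,l,s,ce=cv2.connectedComponentsWithStats(m2)
    return [(ce[i],s[i,4],np.median(cloud(c)[(l==i)&(m>0)],0)) for i in range(1,n) if s[i,4]>=amin and ((l==i)&(m>0)).any()]
def save(c,name,crop=None,f=None):
    im=c["frame"][:,:,::-1]
    if crop: x0,y0,x1,y1=crop;im=im[y0:y1,x0:x1]
    f=f or min(800/im.shape[1],600/im.shape[0])
    cv2.imwrite(f"pics/{name}.png",cv2.resize(im,None,fx=f,fy=f,interpolation=cv2.INTER_CUBIC))
def toinc(target,yaw=None):
    o=get_obs();R=Ro.from_euler("xyz",o["tcp_rot"],degrees=True).as_matrix()
    print("ee",o["ee_pos"],"rot",o["tcp_rot"],"inc",R.T@(np.array(target)-o["ee_pos"])/.025)
E
python3 - <<'E'
from h import *
a=cam("scene");b=cam("side")
for n,c in(("scene",a),("side",b)):
  for col in("blue","yellow","turq"):
    for ce,s,m in blobs(c,col): 
        print(n,col,ce.round(1),s,m)
save(a,"a1",(230,120,430,320));save(b,"b1",(110,140,310,320))
E
```

```text
scene blue [156.2  30.5] 2316 [-0.7715  1.3649 -0.138 ]
scene blue [45.  70.3] 3861 [-0.7484  0.4843 -0.0643]
scene blue [279.  142.2] 44 [0.4716 0.3739 0.0225]
scene blue [306.  146.6] 48 [0.5596 0.3962 0.0229]
scene blue [266.5 159.4] 54 [0.4741 0.2681 0.0236]
scene blue [286.7 208.7] 271 [0.6559 0.0351 0.0763]
scene blue [333.8 192. ] 95 [0.762  0.0967 0.1348]
scene yellow [243.5 147.1] 57 [0.3711 0.292  0.0226]
scene yellow [295.9 163. ] 66 [0.5675 0.2982 0.0226]
scene yellow [236.3 167.9] 67 [0.4059 0.1789 0.0235]
scene yellow [309.  219.4] 117 [ 0.7463 -0.0324  0.1352]
scene yellow [238.1 316.2] 636 [ 0.7059 -0.3308  0.0721]
scene turq [207.3 171.6] 77 [0.3318 0.1214 0.022 ]
side blue [219.  209.4] 386 [0.6567 0.0597 0.0781]
side blue [173.3 191.4] 121 [0.7627 0.0987 0.1374]
side blue [246.1 314.7] 148 [0.4704 0.2698 0.0243]
side blue [184.4 347.3] 170 [0.5584 0.3972 0.0248]
side blue [226.6 358.2] 171 [0.4637 0.3774 0.0251]
side yellow [263.6 126.9] 239 [ 0.6927 -0.298   0.0852]
side yellow [205.1 161.7] 115 [ 0.7445 -0.0298  0.1373]
side yellow [286.9 295.4] 152 [0.4043 0.1847 0.0242]
side yellow [204.6 308.3] 165 [0.5662 0.2981 0.0244]
side yellow [281.9 342.7] 182 [0.3687 0.2941 0.0248]
side turq [324.6 290. ] 225 [0.3282 0.1304 0.0236]
```

View pics/a1.png

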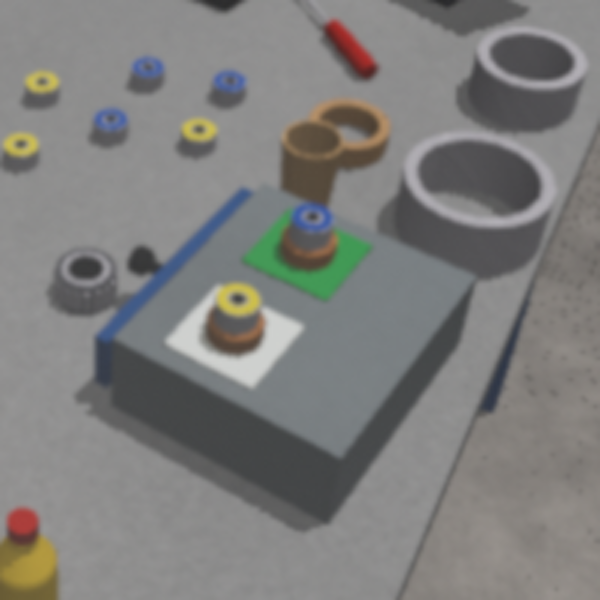

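View pics/b1.png

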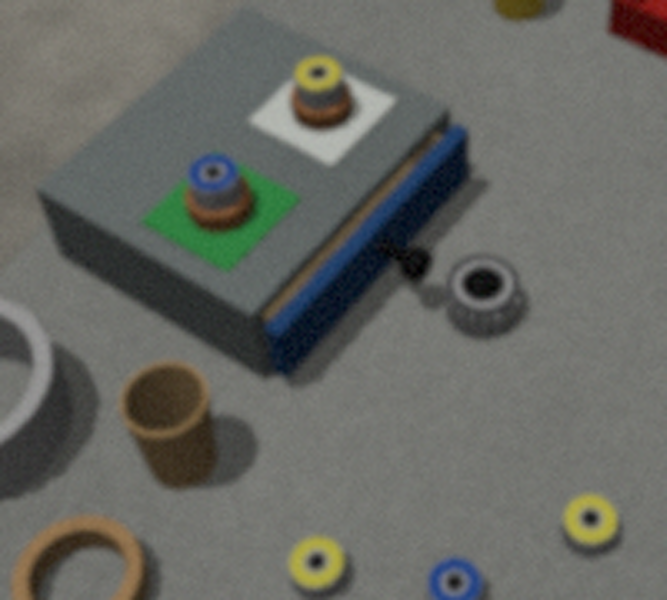

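Run:
```python
from h import *
a=cam("scene");b=cam("side")
print("cone",tri((a,b),((259,210),(255.2,225.5))), "knob",tri((a,b),((277.3,207),(234.2,218.6))))
A=[x for x in sum([[(k,)+t for t in blobs(a,k)] for k in("blue","yellow","turq")],[]) ]
B=sum([[(k,)+t for t in blobs(b,k)] for k in("blue","yellow","turq")],[])
for k,ca,_,m in A:
  for k2,cb,_,m2 in B:
    if k==k2 and np.linalg.norm(m-m2)<.025: print(k,tri((a,b),(ca,cb)),onz(a,[ca],.024)[0],onz(b,[cb],.024)[0])
for n,c in(("a",a),("b",b)):
    P=cloud(c)
    m=(abs(P[...,2]-.090)<.006)&(P[...,0]>.55)&(P[...,0]<1.1)&(abs(P[...,1]-.03)<.3)
    m=cv2.morphologyEx(m.astype(np.uint8),cv2.MORPH_OPEN,np.ones((5,5),np.uint8))>0
    print(n,"cab",cv2.minAreaRect(P[m][:,:2].astype(np.float32)),P[m][:,2].mean())
    # rest
    h=c["hsv"];m=(h[...,0]<22)&(h[...,1]>90)&(abs(P[...,2]-.015)<.012)&(P[...,0]<.65)&(P[...,0]>.3)&(P[...,1]<.1)
    q=P[m][:,:2];print("rest",m.sum(),q.mean(0),cv2.minAreaRect(q.astype(np.float32)),np.median(P[m][:,2]))
    m=((h[...,0]<8)|(h[...,0]>172))&(h[...,1]>120)&(P[...,1]<-.1)&(P[...,0]<.7)&(P[...,2]>.035)&(P[...,2]<.06)&(P[...,1]>-.55)
    q=P[m][:,:2];print("bin",m.sum(),cv2.minAreaRect(q.astype(np.float32)),np.percentile(P[m][:,2],90))
    for k in("blue","yellow"):
        pass
```

```text
cone [0.5647 0.0337 0.0298] knob [0.6173 0.0509 0.0511]
blue [0.4656 0.3772 0.0223] [0.4674 0.3755 0.024 ] [0.4644 0.3773 0.024 ]
blue [0.5609 0.3966 0.0229] [0.5618 0.3956 0.024 ] [0.5601 0.3967 0.024 ]
blue [0.4719 0.2693 0.0222] [0.4735 0.2676 0.024 ] [0.4709 0.2698 0.024 ]
blue [0.6564 0.0456 0.0667] [0.6348 0.084  0.024 ] [0.6803 0.0188 0.024 ]
blue [0.765  0.0965 0.1354] [0.731  0.2191 0.024 ] [0.8334 0.0216 0.024 ]
yellow [0.3704 0.2939 0.0222] [0.3721 0.2919 0.024 ] [0.3698 0.2943 0.024 ]
yellow [0.5671 0.2975 0.0226] [0.5684 0.2962 0.024 ] [0.566  0.2977 0.024 ]
yellow [0.4051 0.1827 0.022 ] [0.4067 0.1808 0.024 ] [0.4045 0.1835 0.024 ]
yellow [ 0.7465 -0.0326  0.1351] [0.7109 0.0736 0.024 ] [ 0.8114 -0.125   0.024 ]
turq [0.3285 0.1266 0.0178] [0.3328 0.1203 0.024 ] [0.3281 0.1301 0.024 ]
a cab ((0.7830967307090759, 0.02823954075574875), (0.26946356892585754, 0.22859717905521393), 81.84849548339844) 0.08939874567388388
rest 4722 [ 0.4589 -0.3331] ((0.47618386149406433, -0.2917839288711548), (0.32091692090034485, 0.2548440098762512), 82.85491180419922) 0.006564218351404362
bin 1134 ((0.4731844365596771, -0.3741488456726074), (0.15112031996250153, 0.24300067126750946), 81.41143035888672) 0.05021827597195355
b cab ((0.7824627161026001, 0.02792542427778244), (0.2638094425201416, 0.2308165580034256), 82.28275299072266) 0.0912772196903364
rest 3113 [ 0.4503 -0.3658] ((0.46613672375679016, -0.41798192262649536), (0.5878258347511292, 0.2465013861656189), 86.01819610595703) 0.012670531822036563
bin 761 ((0.42299628257751465, -0.36471572518348694), (0.1546853929758072, 0.331572949886322), 81.69917297363281) 0.05073445298839202
```

Run:
```python
from h import *
toinc((.54,.03,.25))
```

```text
ee [ 0.2282 -0.5004  0.2421] rot [179.9978   0.0175 -65.4849] inc [-14.1267 -20.1522  -0.3112]
```

Request:
{"op": "arm_command", "data": {
  "increments": [
    [[-14.1, -20.1, -0.3], -24.6],
    [[-14.1, -20.1, -0.3], -24.6],
    [[-14.1, -20.1, -0.3], -24.6],
    [[-14.1, -20.1, -0.3], -24.6],
    [[-14.1, -20.1, -0.3], -24.6]
  ],
  "claw": -1,
  "force": 60
}}

```text
time: 0.85
ee_pos: [0.3553, -0.2832, 0.2455]
tcp_rot: [180.0, -0.0, -22.2]
wrist_force: [1.1, -1.0, -0.5]
opening: 0.0854
```

Run:
```python
from h import *
print(get_obs()["q"],get_obs()["time"])
toinc((.54,.03,.25))
```

```text
[-38.5584  -8.0034  -2.267   95.7027   0.0099  73.634 ] 0.85
ee [ 0.3553 -0.2832  0.2455] rot [180.      -0.0352 -22.1924] inc [  2.1086 -14.3889  -0.1794]
```

Request:
{"op": "arm_command", "data": {
  "increments": [
    [[2.1, -14.4, -0.2], -17.4],
    [[2.1, -14.4, -0.2], -17.4],
    [[2.1, -14.4, -0.2], -17.4],
    [[2.1, -14.4, -0.2], -17.4],
    [[2.1, -14.4, -0.2], -17.4]
  ]
}}

```text
time: 1.35
ee_pos: [0.482, -0.0673, 0.2492]
tcp_rot: [180.0, -0.0, 20.8]
wrist_force: [0.9, -0.6, -0.6]
opening: 0.0858
```

Run:
```python
from h import *
toinc((.54,.03,.25))
```

```text
ee [ 0.482  -0.0673  0.2492] rot [179.9606  -0.0445  20.8161] inc [ 3.5499 -2.8131 -0.033 ]
```

Request:
{"op": "arm_command", "data": {
  "increments": [
    [[3.5, -2.8, 0], -10.2],
    [[3.5, -2.8, 0], -10.2],
    [[3.5, -2.8, 0], -10.2],
    [[3.5, -2.8, 0], -10.2],
    [[3.5, -2.8, 0], -10.2]
  ]
}}

```text
time: 1.85
ee_pos: [0.5392, 0.0302, 0.2488]
tcp_rot: [180.0, 0.0, 63.9]
wrist_force: [-0.1, -0.4, -0.1]
opening: 0.0854
```

Request:
{"op": "arm_command", "data": {
  "increments": [
    [[0, 0, 0], -3.1],
    [[0, 0, 0], -3.1],
    [[0, 0, 0], -3.1]
  ]
}}

```text
time: 2.15
ee_pos: [0.5391, 0.0303, 0.2487]
tcp_rot: [-180.0, 0.0, 82.8]
wrist_force: [0.2, 0.7, -0.4]
opening: 0.0853
```

Run:
```python
from h import *
c=cam("wrist");save(c,"w1");a=cam("scene");b=cam("side");save(a,"a2",(130,190,280,300));save(b,"b2",(270,110,420,230))
toinc((.565,.034,.1))
```

```text
ee [0.5391 0.0302 0.2487] rot [-179.998     0.0259   82.4076] inc [0.2917 1.0056 5.9495]
```

View pics/w1.png

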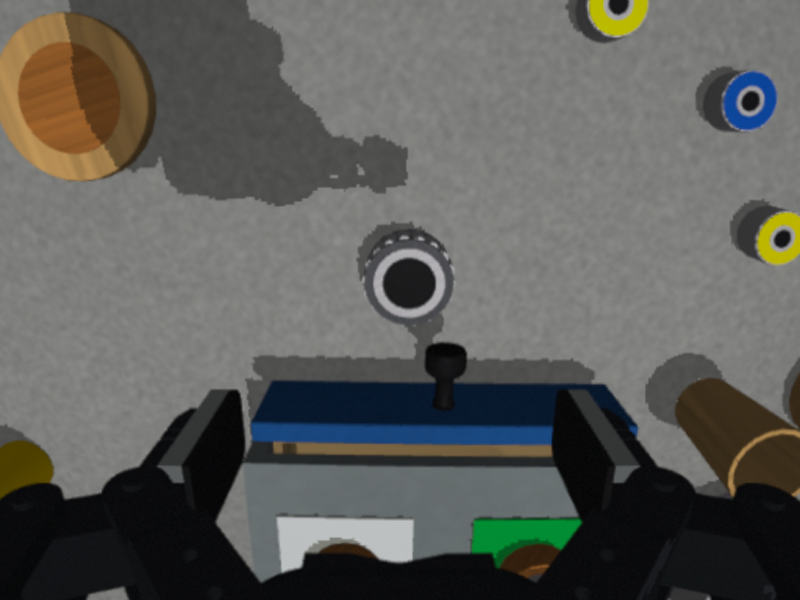

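View pics/a2.png

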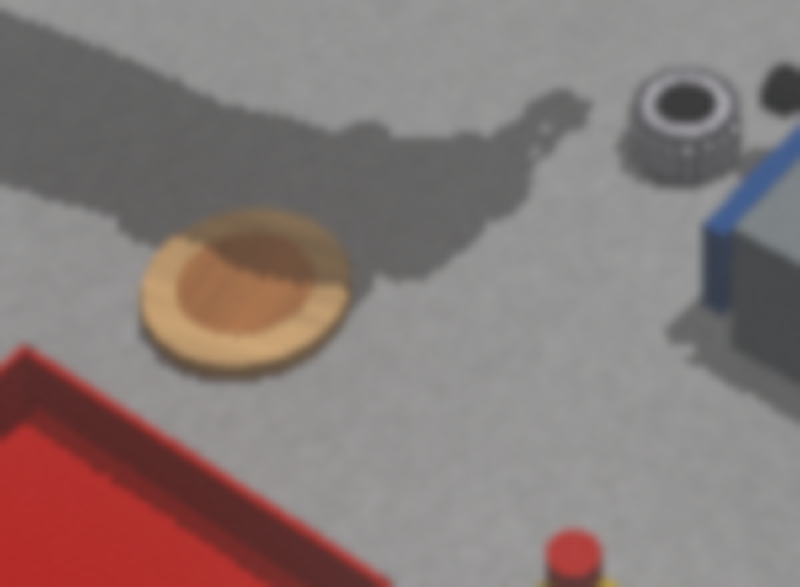

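View pics/b2.png

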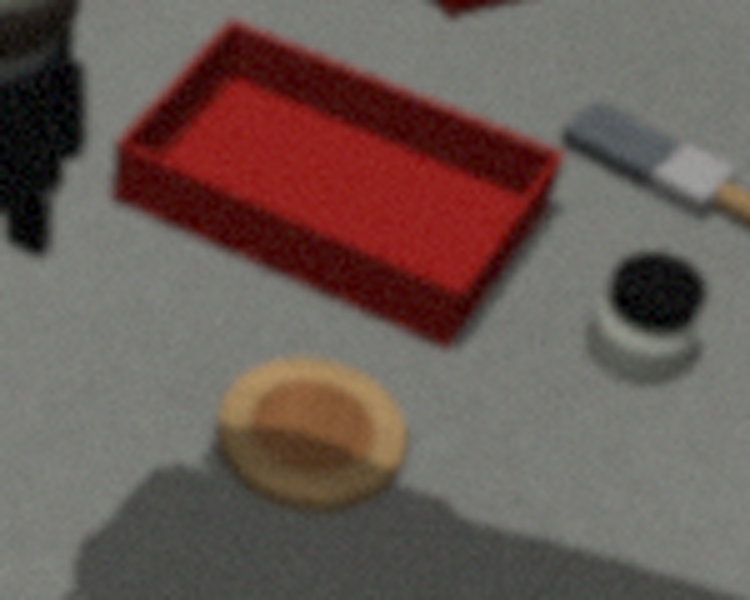

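Run:
```python
from h import *
c=cam("wrist");a=cam("scene");b=cam("side")
w=(261.8,181.1)
print("cone a,b,w",tri((a,b,c),((259,210),(255.2,225.5),w)),onz(c,[w],.034),onz(a,[(259,210)],.034),onz(b,[(255.2,225.5)],.034),bydepth(c,[(261.8,157+45)]))
print("knob w",onz(c,[(285,227)],.052), tri((a,b),((277.3,207),(234.2,218.6))))
print("rest",tri((a,b),((175.9,243.1),(332.6,195))),[onz(*x,.015) for x in((a,[(175.9,243.1)]),(b,[(332.6,195)]),(c,[(44.2,62)]))])
P=cloud(c)
for v in(30,50,62,80):print(P[v,44])
```

```text
cone a,b,w [0.5652 0.0343 0.0302] [[0.5652 0.0353 0.034 ]] [[0.5691 0.0311 0.034 ]] [[0.5609 0.0352 0.034 ]] [[0.5881 0.0324 0.0345]]
knob w [[0.6124 0.0533 0.052 ]] [0.6173 0.0509 0.0511]
rest [ 0.4139 -0.1757  0.0126] [array([[ 0.4174, -0.1768,  0.015 ]]), array([[ 0.4118, -0.1749,  0.015 ]]), array([[ 0.413 , -0.1724,  0.015 ]])]
[ 0.3826 -0.1638  0.0155]
[ 0.4016 -0.1688  0.0161]
[ 0.4127 -0.1736  0.0134]
[ 0.4305 -0.1778  0.0149]
```

Request:
{"op": "arm_command", "data": {
  "increments": [
    [[0.33, 1.0, 3], 0],
    [[0.33, 1.0, 6], 0],
    [[0.33, 1.0, 6], 0],
    [[0.33, 1.0, 6], 0]
  ]
}}

```text
time: 2.85
ee_pos: [0.5617, 0.0348, 0.0921]
tcp_rot: [-179.4, 0.1, 82.4]
wrist_force: [-1.2, 1.0, -0.6]
opening: 0.0856
```

Run:
```python
from h import *
c=cam("wrist");save(c,"w2")
toinc((.565,.035,.01))
```

```text
ee [0.563  0.0349 0.0958] rot [-179.6457    0.0957   82.3884] inc [0.0222 0.1003 3.4313]
```

View pics/w2.png

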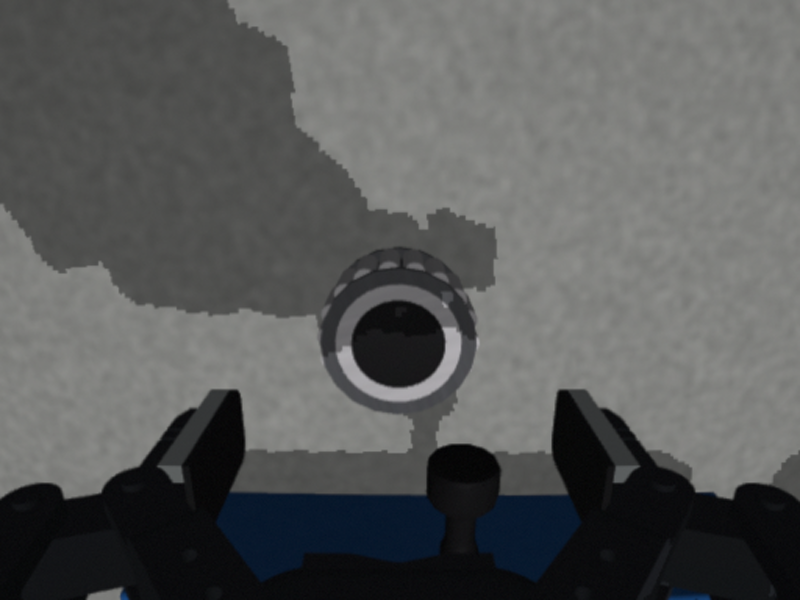

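Request:
{"op": "arm_command", "data": {
  "increments": [
    [[0, 0.1, 1], 0],
    [[0, 0.1, 2], 0],
    [[0, 0.1, 3], 0],
    [[0, 0.1, 3.4], 0],
    [[0, 0.1, 3.4], 0]
  ]
}}

```text
time: 3.4
ee_pos: [0.5653, 0.0344, 0.012]
tcp_rot: [-179.7, 0.1, 82.4]
wrist_force: [-0.6, 0.4, -0.3]
opening: 0.0853
```

Run:
```python
from h import *
c=cam("wrist");save(c,"w3")
toinc((.565,.035,.01))
```

```text
ee [0.5659 0.0345 0.0129] rot [-179.7528    0.0759   82.3765] inc [ 0.0167 -0.0361  0.1154]
```

View pics/w3.png

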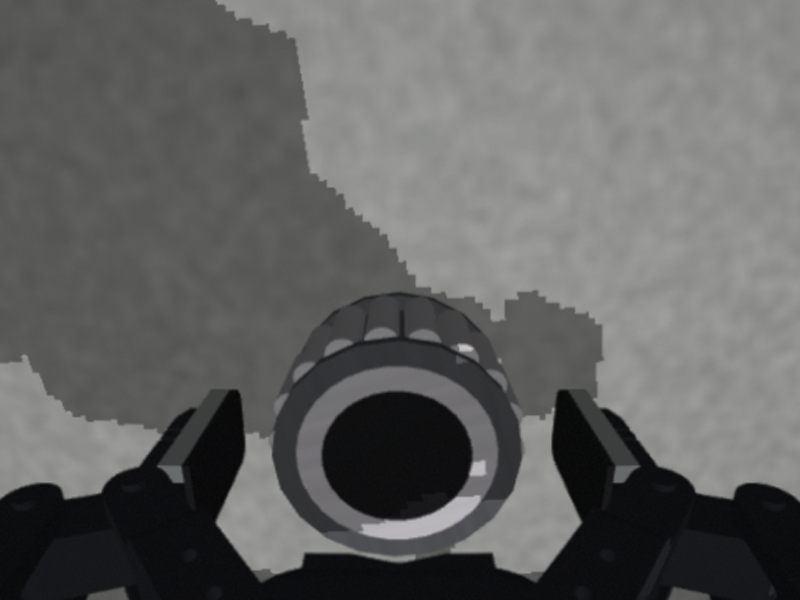

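Request:
{"op": "arm_command", "data": {
  "increments": [
    [[0, 0, 0.1], 0],
    [[0, 0, 0.1], 0],
    [[0, 0, 0.1], 0],
    [[0, 0, 0.1], 0],
    [[0, 0, 0.1], 0]
  ],
  "claw": 1,
  "force": 90
}}

```text
time: 3.95
ee_pos: [0.5673, 0.0345, 0.013]
tcp_rot: [-180.0, 0.0, 82.4]
wrist_force: [-0.9, 0.2, 8.4]
opening: 0.0618
```

Request:
{"op": "arm_command", "data": {
  "increments": [
    [[0, 0, 0], 0],
    [[0, 0, -0.3], 0],
    [[0, 0, -1], 0],
    [[0, -0.5, -2.5], 0]
  ]
}}

```text
time: 4.35
ee_pos: [0.5536, 0.0359, 0.0734]
tcp_rot: [-179.7, 0.1, 82.4]
wrist_force: [0.8, -0.9, -5.0]
opening: 0.0619
```

Run:
```python
from h import *
c=cam("wrist");save(c,"w4");print(get_obs()["wrist_force"])
toinc((.4135,-.1745,.09))
```

```text
[4.4893 1.1308 1.9914]
ee [0.5546 0.0364 0.082 ] rot [179.8711   0.0039  82.3706] inc [-9.1122 -4.4743 -0.3312]
```

View pics/w4.png

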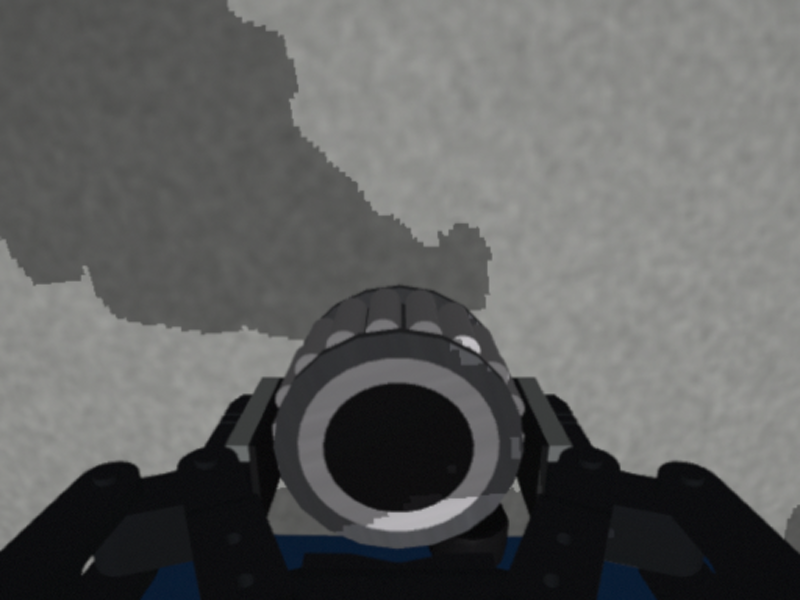

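Request:
{"op": "arm_command", "data": {
  "increments": [
    [[-2, -1, 0], 0],
    [[-4, -2, 0], 0],
    [[-6, -3, 0], 0],
    [[-8, -4, 0], 0],
    [[-9.1, -4.5, 0], 0]
  ]
}}

```text
time: 4.9
ee_pos: [0.4137, -0.1718, 0.0822]
tcp_rot: [179.9, 0.0, 82.4]
wrist_force: [1.3, -1.5, -4.6]
opening: 0.062
```

Request:
{"op": "arm_command", "data": {
  "increments": [
    [[0, 0, 0], 0],
    [[0, 0, 0], 0]
  ]
}}

```text
time: 5.1
ee_pos: [0.413, -0.1728, 0.0827]
tcp_rot: [179.8, 0.0, 82.2]
wrist_force: [0.5, 0.9, -5.1]
opening: 0.0621
```

Run:
```python
from h import *
c=cam("wrist");save(c,"w5");print(get_obs()["wrist_force"],get_obs()["opening"])
toinc((.4135,-.1745,.029))
```

```text
[-0.0998  0.3376 -5.226 ] 0.062190714702580814
ee [ 0.4136 -0.172   0.0826] rot [179.8231  -0.0059  82.3252] inc [-0.1008  0.0025  2.1428]
```

View pics/w5.png

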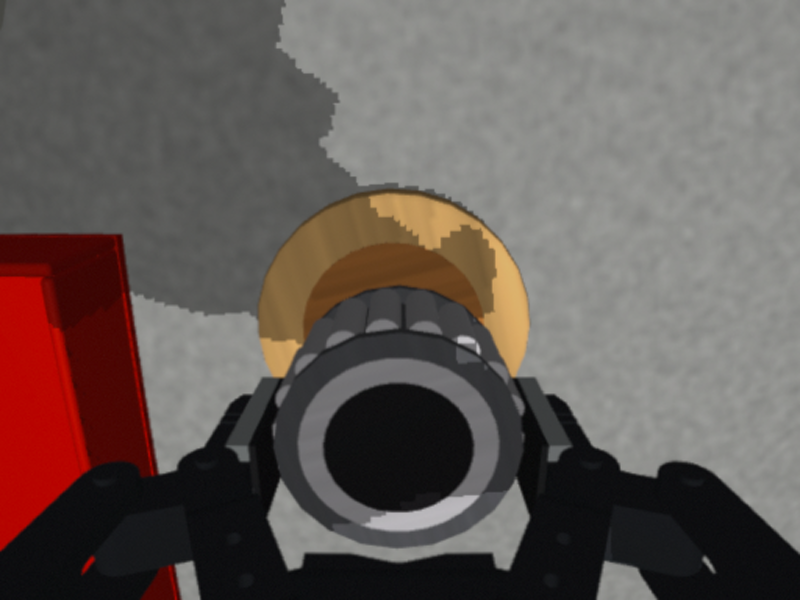

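Request:
{"op": "arm_command", "data": {
  "increments": [
    [[-0.1, 0, 0.7], 0],
    [[-0.1, 0, 1.4], 0],
    [[-0.1, 0, 1.9], 0],
    [[-0.1, 0, 2.1], 0],
    [[-0.1, 0, 2.1], 0]
  ]
}}

```text
time: 5.65
ee_pos: [0.4134, -0.1737, 0.0295]
tcp_rot: [179.9, -0.0, 82.4]
wrist_force: [-0.3, 0.6, -4.5]
opening: 0.0619
```

Request:
{"op": "arm_command", "data": {
  "increments": [
    [[0, 0, 0.05], 0],
    [[0, 0, 0.08], 0]
  ]
}}

```text
time: 5.85
ee_pos: [0.4139, -0.1737, 0.0281]
tcp_rot: [179.8, -0.0, 82.4]
wrist_force: [-0.2, 0.1, -3.9]
opening: 0.0621
```

Request:
{"op": "arm_command", "data": {
  "increments": [
    [[0, 0, 0.03], 0],
    [[0, 0, 0.06], 0]
  ]
}}

```text
time: 6.05
ee_pos: [0.4142, -0.1738, 0.028]
tcp_rot: [179.8, -0.0, 82.4]
wrist_force: [-6.5, 4.5, 13.4]
opening: 0.0621
```

Request:
{"op": "arm_command", "data": {
  "increments": [
    [[0, 0, 0.03], 0],
    [[0, 0, 0.06], 0]
  ]
}}

```text
time: 6.25
ee_pos: [0.4145, -0.174, 0.0279]
tcp_rot: [179.7, 0.0, 82.4]
wrist_force: [-7.2, 4.0, 17.9]
opening: 0.0615
```

Request:
{"op": "arm_command", "data": {
  "increments": [
    [[0, 0, 0], 0],
    [[0, 0, 0], 0],
    [[0, 0, 0], 0],
    [[0, 0, 0], 0],
    [[0, 0, -0.5], 0]
  ],
  "claw": -1
}}

```text
time: 6.75
ee_pos: [0.4135, -0.1736, 0.0394]
tcp_rot: [179.9, -0.0, 82.4]
wrist_force: [0.1, -0.3, -0.6]
opening: 0.0853
```

Request:
{"op": "arm_command", "data": {
  "increments": [
    [[0, 0, -1], 0],
    [[0, 0, -2.5], 0],
    [[0, 0, -4], 0],
    [[0, 0, -6], 0],
    [[0, 0, -6], 0]
  ]
}}

```text
time: 7.25
ee_pos: [0.4151, -0.1744, 0.1968]
tcp_rot: [179.3, 0.1, 82.4]
wrist_force: [0.7, -0.8, -0.2]
opening: 0.0854
```

Run:
```python
from h import *
c=cam("wrist");save(c,"w6");a=cam("scene");b=cam("side");save(a,"a6",(130,150,330,300));save(b,"b6",(170,110,420,300))
P=cloud(c)
toinc((.5,.05,.2))
```

```text
ee [ 0.4132 -0.1736  0.1898] rot [179.8261  -0.0141  82.4055] inc [ 9.3248  2.2605 -0.3976]
```

View pics/w6.png

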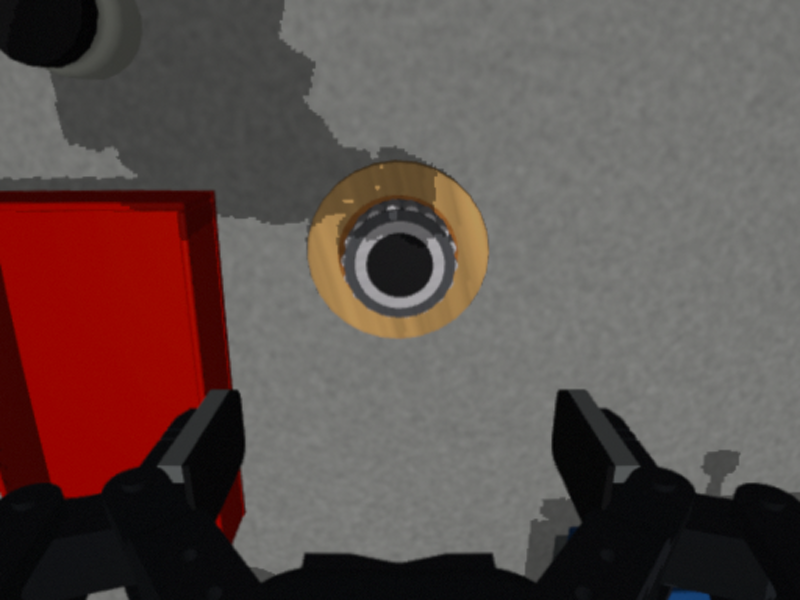

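View pics/b6.png

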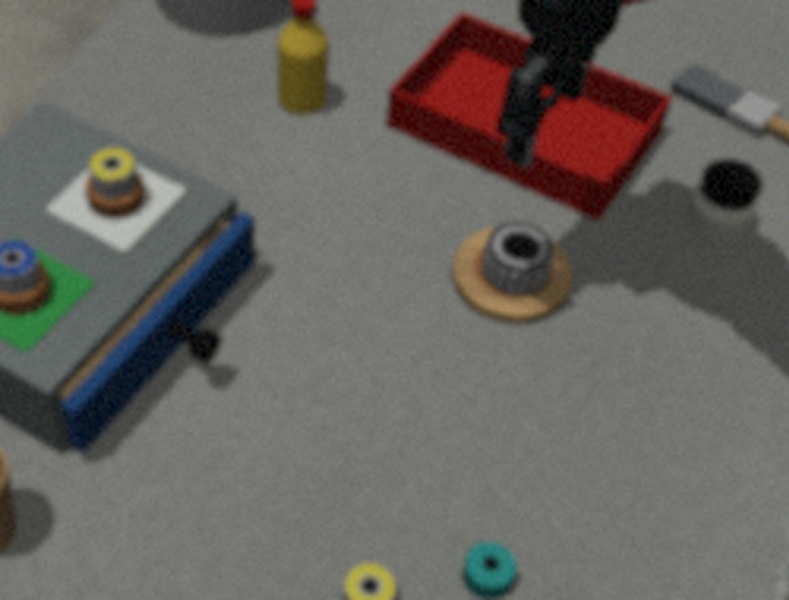

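Request:
{"op": "arm_command", "data": {
  "increments": [
    [[1.8, 0.6, 0], 0],
    [[3.6, 1.3, 0], 0],
    [[5.5, 2.0, 0], 0],
    [[7.4, 2.8, 0], 0],
    [[9.2, 3.5, 0], 0]
  ]
}}

```text
time: 7.9
ee_pos: [0.5301, 0.0443, 0.1888]
tcp_rot: [179.9, 0.0, 82.4]
wrist_force: [1.0, -1.3, -0.6]
opening: 0.0853
```

Run:
```python
from h import *
c=cam("wrist");save(c,"w7");P=cloud(c)
m=(P[...,2]>.045)&(P[...,2]<.070)&(abs(P[...,0]-.613)<.035)&(abs(P[...,1]-.052)<.03)&(c["frame"].max(2)<70)
q=P[m];print(len(q),q.min(0),q.max(0),np.median(q,0))
v,u=np.where(m);print(u.min(),u.max(),v.min(),v.max())
print(get_obs()["ee_pos"])
```

```text
1331 [0.6049 0.0221 0.045 ] [0.648  0.0676 0.0698] [0.6181 0.0493 0.059 ]
246 292 256 314
[0.5326 0.0496 0.1877]
```

View pics/w7.png

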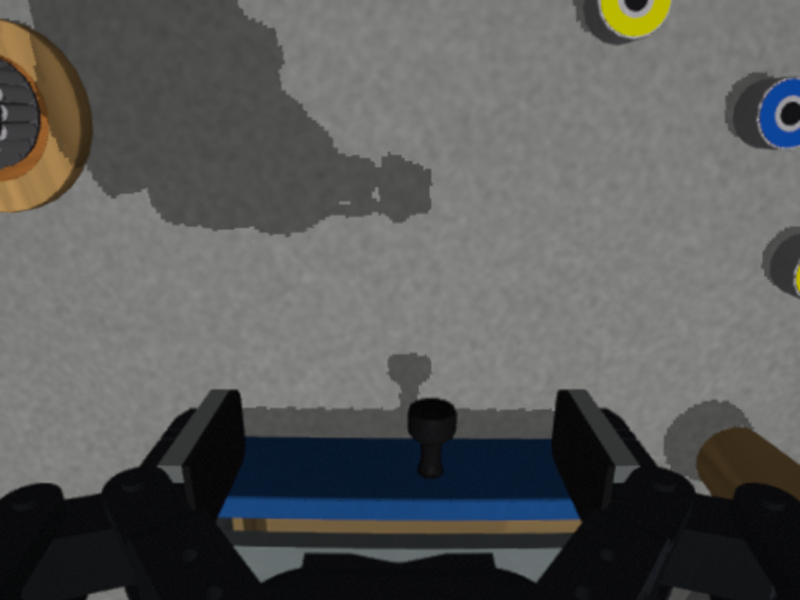

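Run:
```python
from h import *
c=cam("wrist");P=cloud(c)
for uv,z in(((276.5,257),.052),((276.5,270),.066),((276.5,281),.066),((276,318),.09),((200,319),.09),((350,319),.09)):
    print(uv,onz(c,[uv],z),P[int(uv[1]),int(uv[0])])
h=np.array([.6135,.0515,.04]);toinc(h);toinc((.605,.0525,.1))
```

```text
(276.5, 257) [[0.606  0.0607 0.052 ]] [0.6079 0.0603 0.0485]
(276.5, 270) [[0.6104 0.0594 0.066 ]] [0.6106 0.0589 0.0656]
(276.5, 281) [[0.6211 0.0582 0.066 ]] [0.6223 0.0578 0.064 ]
(276, 318) [[0.6399 0.0543 0.09  ]] [0.6508 0.0539 0.0763]
(200, 319) [[ 0.6331 -0.0066  0.09  ]] [ 0.6426 -0.0102  0.0776]
(350, 319) [[0.6495 0.1137 0.09  ]] [0.6609 0.1169 0.0763]
ee [0.531  0.0468 0.1876] rot [-179.9909   -0.032    82.6863] inc [0.6011 3.2488 5.9056]
ee [0.531  0.0468 0.1876] rot [-179.9909   -0.032    82.6863] inc [0.5989 2.9061 3.5057]
```

Run:
```python
from h import *
for i in range(3):
    c=cam("wrist");P=cloud(c)
    m=(P[...,2]>.055)&(P[...,2]<.075)&(c["frame"].max(2)<45)&(abs(P[...,0]-.613)<.03)&(abs(P[...,1]-.054)<.03)
    v,u=np.where(m);k=v<=(v.min()+18);q=P[m][k]
    print(get_obs()["ee_pos"],u[k].min(),u[k].max(),v.min(),q.min(0),q.max(0),q.mean(0))
save(c,"w8",(200,220,350,330))
toinc((.605,.0525,.1))
```

```text
[0.53   0.0448 0.1879] 257 288 262 [0.6053 0.0391 0.0551] [0.6232 0.0669 0.0673] [0.6116 0.0532 0.062 ]
[0.5296 0.0434 0.1884] 260 291 262 [0.605  0.0393 0.055 ] [0.6228 0.0672 0.0673] [0.6113 0.0531 0.062 ]
[0.5294 0.0424 0.1889] 262 292 262 [0.6047 0.0394 0.055 ] [0.6236 0.0667 0.0674] [0.6113 0.0531 0.0619]
ee [0.5294 0.0424 0.1889] rot [179.9714   0.033   82.4543] inc [0.7987 2.9428 3.5552]
```

View pics/w8.png

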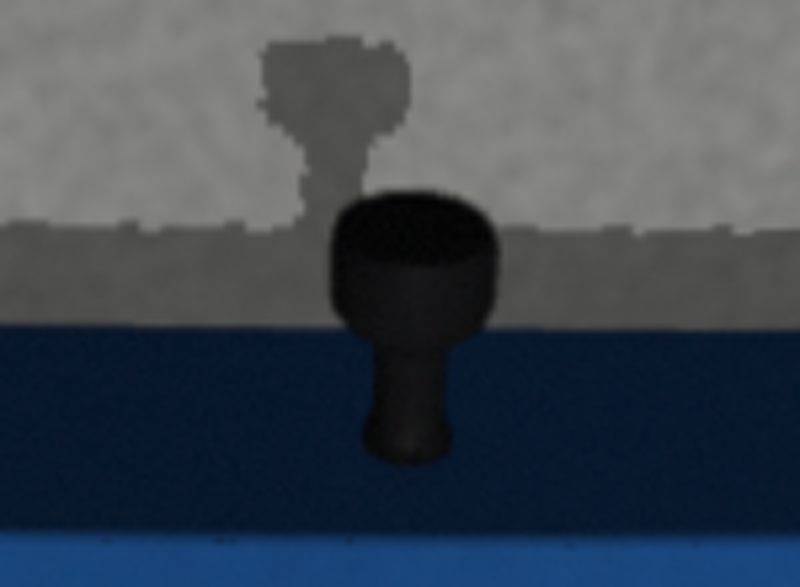

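Request:
{"op": "arm_command", "data": {
  "increments": [
    [[0.4, 1.6, 1.5], 0],
    [[0.86, 3.26, 3], 0],
    [[0.86, 3.26, 3.5], 0],
    [[0.86, 3.26, 3.5], 0],
    [[0.86, 3.26, 3.5], 0]
  ]
}}

```text
time: 8.65
ee_pos: [0.6121, 0.0518, 0.1018]
tcp_rot: [-180.0, 0.0, 82.4]
wrist_force: [0.7, 0.5, 0.2]
opening: 0.0852
```

Run:
```python
from h import *
c=cam("wrist");save(c,"w9");toinc((.613,.053,.042))
```

```text
ee [0.6126 0.052  0.1029] rot [179.9184   0.0252  82.3826] inc [0.043  0.0069 2.4375]
```

View pics/w9.png

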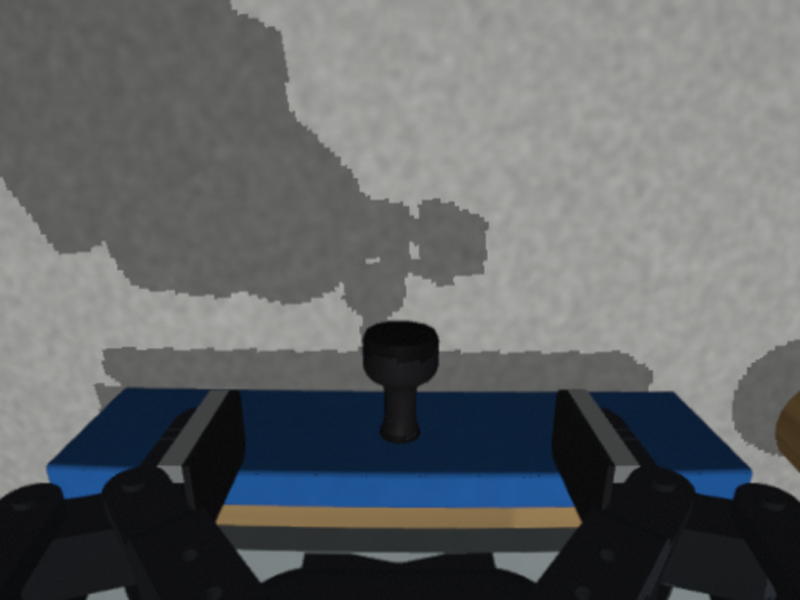

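Request:
{"op": "arm_command", "data": {
  "increments": [
    [[0, 0, 0.8], 0],
    [[0, 0, 1.6], 0],
    [[0, 0, 2.2], 0],
    [[0, 0, 2.4], 0],
    [[0, 0, 2.4], 0]
  ]
}}

```text
time: 9.2
ee_pos: [0.6124, 0.0518, 0.0433]
tcp_rot: [179.9, 0.0, 82.4]
wrist_force: [0.1, -0.0, -0.3]
opening: 0.0858
```

Request:
{"op": "arm_command", "data": {
  "increments": [
    [[0, 0, 0], 0],
    [[0, 0, 0], 0],
    [[0, 0, 0], 0],
    [[0, 0, 0], 0],
    [[0, 0, 0], 0]
  ],
  "claw": 1,
  "force": 60
}}

```text
time: 9.7
ee_pos: [0.6129, 0.0524, 0.0441]
tcp_rot: [179.9, -0.1, 82.4]
wrist_force: [1.3, 3.0, 5.1]
opening: 0.026
```

Request:
{"op": "arm_command", "data": {
  "increments": [
    [[0, 0, 0], 0],
    [[0, 0, 0], 0]
  ]
}}

```text
time: 9.9
ee_pos: [0.6129, 0.0524, 0.0441]
tcp_rot: [179.9, -0.1, 82.4]
wrist_force: [-0.3, 1.9, 0.9]
opening: 0.0256
```

Gripped. Pull gently.

Request:
{"op": "arm_command", "data": {
  "increments": [
    [[0, -0.4, 0], 0],
    [[0, -1, 0], 0],
    [[0, -1.7, 0], 0],
    [[0, -2.4, 0], 0],
    [[0, -3.1, 0], 0]
  ]
}}

```text
time: 10.4
ee_pos: [0.5353, 0.0634, 0.044]
tcp_rot: [179.8, -0.1, 82.4]
wrist_force: [2.5, 5.3, 2.2]
opening: 0.0261
```

Request:
{"op": "arm_command", "data": {
  "increments": [
    [[0, -0.6, 0], 0],
    [[0, -1.3, 0], 0],
    [[0, -2.0, 0], 0],
    [[0, -2.6, 0], 0],
    [[0, -3.1, 0], 0]
  ]
}}

```text
time: 10.9
ee_pos: [0.4576, 0.0743, 0.044]
tcp_rot: [179.8, -0.2, 82.4]
wrist_force: [2.2, 6.8, 2.9]
opening: 0.0256
```

Run:
```python
from h import *
o=get_obs();print(o["wrist_force"]);toinc((.614-.163,.053+.0235,.044))
b=cam("side");save(b,"b10")
```

```text
[2.2187 6.8291 2.8607]
ee [0.4576 0.0743 0.044 ] rot [179.763   -0.2348  82.4407] inc [ 0.0513 -0.2734  0.0007]
```

View pics/b10.png

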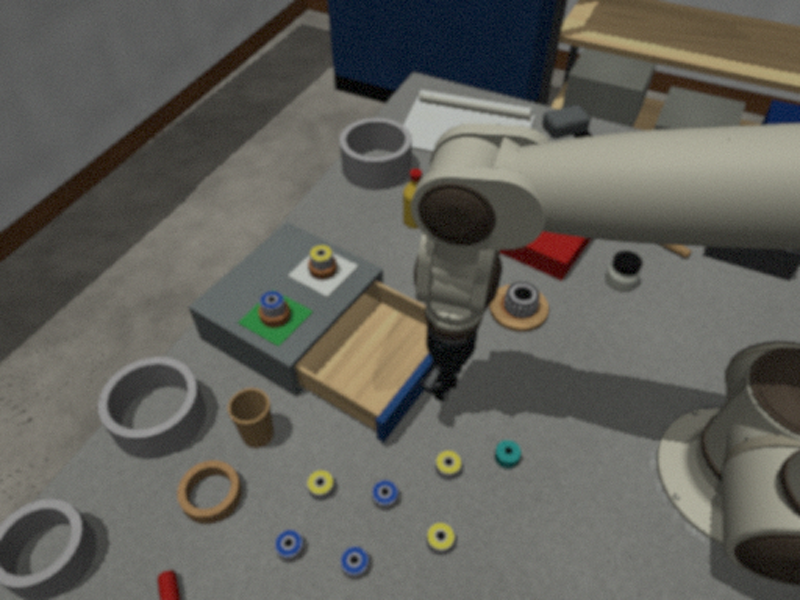

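Request:
{"op": "arm_command", "data": {
  "increments": [
    [[0, 0, 0], 0],
    [[0, 0, 0], 0],
    [[0, 0, 0], 0],
    [[0, 0, 0], 0],
    [[0, 0, -1], 0]
  ],
  "claw": -0.4
}}

```text
time: 11.45
ee_pos: [0.4544, 0.074, 0.0664]
tcp_rot: [-179.9, -0.1, 82.4]
wrist_force: [0.3, -0.0, -0.2]
opening: 0.0596
```

Request:
{"op": "arm_command", "data": {
  "increments": [
    [[0, -0.2, -1], 0],
    [[0, -0.3, -2.5], 0],
    [[0, -0.3, -4], 0],
    [[0, -0.3, -5], 0],
    [[0, -0.3, -5], 0]
  ]
}}

```text
time: 11.95
ee_pos: [0.4487, 0.0747, 0.195]
tcp_rot: [179.8, -0.2, 82.4]
wrist_force: [0.3, -0.5, -0.2]
opening: 0.0602
```

Run:
```python
from h import *
c=cam("wrist");save(c,"w11");a=cam("scene");b=cam("side")
for n,c in(("scene",a),("side",b)):
  for col in("blue","yellow"):
    for ce,s,m in blobs(c,col):
      if 0.1<m[1]<.5 and .2<m[0]<.7 and m[2]<.04: print(n,col,onz(c,[ce],.024)[0][:2],s,m)
save(a,"a11")
# drawer
P=cloud(a)
toinc((.472,.269,.15))
```

```text
scene blue [0.4678 0.3749] 44 [0.4704 0.3766 0.0228]
scene blue [0.5618 0.3956] 49 [0.5605 0.3967 0.0232]
scene yellow [0.3718 0.292 ] 58 [0.3706 0.2906 0.0221]
scene yellow [0.5684 0.2962] 66 [0.5674 0.2963 0.0226]
scene yellow [0.4069 0.1809] 68 [0.4067 0.181  0.0227]
side blue [0.4707 0.2699] 140 [0.4689 0.2696 0.0245]
side blue [0.5598 0.3967] 168 [0.5588 0.3968 0.0253]
side blue [0.4642 0.3774] 172 [0.4624 0.3775 0.0253]
side yellow [0.4045 0.1833] 152 [0.4049 0.1849 0.0239]
side yellow [0.5661 0.2976] 161 [0.5653 0.2977 0.024 ]
side yellow [0.3698 0.2942] 181 [0.3694 0.2943 0.0245]
ee [0.4471 0.0745 0.1906] rot [-179.8111   -0.1214   82.4292] inc [ 7.8386 -0.0332  1.6397]
```

View pics/a11.png

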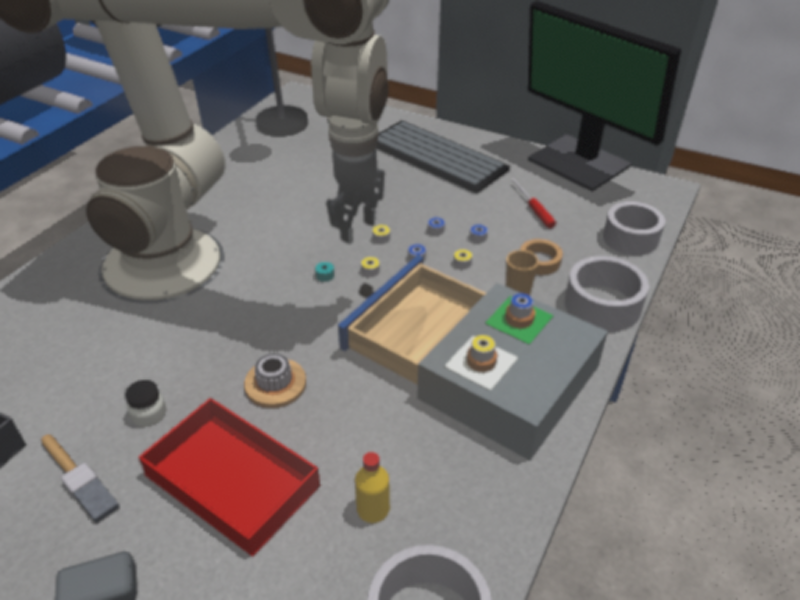

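View pics/w11.png

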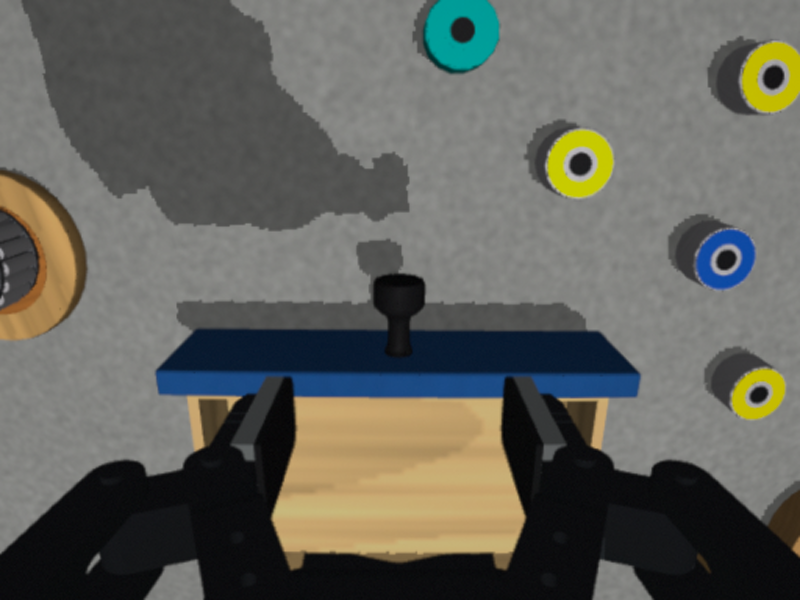

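Request:
{"op": "arm_command", "data": {
  "increments": [
    [[2, 0, 0], 0],
    [[4, 0, 0.8], 0],
    [[6, 0, 1.6], 0],
    [[7.8, 0, 2.6], 0],
    [[7.8, 0, 3.6], 0]
  ]
}}

```text
time: 12.6
ee_pos: [0.4722, 0.2716, 0.0987]
tcp_rot: [-179.8, -0.1, 82.6]
wrist_force: [-0.2, -0.3, 0.1]
opening: 0.0597
```

```bash
cat >> h.py <<'E'
def wl():
    c=cam("wrist");o=get_obs()
    for col in("blue","yellow"):
        for ce,s,m in blobs(c,col,60):
            print(col,ce.round(),s,"onz",onz(c,[ce],.024)[0][:2],"depth",m)
    return c
E
python3 - <<'E'
from h import *
wl();c=wl();save(c,"w12")
toinc((.472,.269,.01))
E
```

```text
blue [418. 174.] 1821 onz [0.4656 0.3783] depth [0.4651 0.3779 0.0247]
blue [251. 205.] 1820 onz [0.4722 0.2703] depth [0.4714 0.2704 0.0248]
blue [447. 289.] 675 onz [0.554  0.4016] depth [0.5518 0.4027 0.0247]
yellow [270.  31.] 2625 onz [0.3712 0.2948] depth [0.3714 0.2944 0.0247]
yellow [ 94. 120.] 2177 onz [0.4059 0.1839] depth [0.4056 0.1844 0.0247]
yellow [307. 322.] 1273 onz [0.5675 0.2988] depth [0.5666 0.2988 0.0247]
blue [426. 180.] 1894 onz [0.4656 0.3784] depth [0.465  0.3779 0.0246]
blue [255. 212.] 1889 onz [0.4722 0.2703] depth [0.4718 0.2704 0.0247]
blue [458. 296.] 579 onz [0.5539 0.4043] depth [0.5512 0.4057 0.0246]
yellow [275.  34.] 2815 onz [0.3709 0.2948] depth [0.371  0.2945 0.0247]
yellow [ 95. 125.] 2264 onz [0.4059 0.1839] depth [0.4056 0.1845 0.0247]
yellow [310. 331.] 1269 onz [0.5675 0.2981] depth [0.5665 0.2978 0.0246]
ee [0.4698 0.268  0.0953] rot [-179.3958    0.1924   82.5652] inc [0.061  0.1172 3.4095]
```

View pics/w12.png

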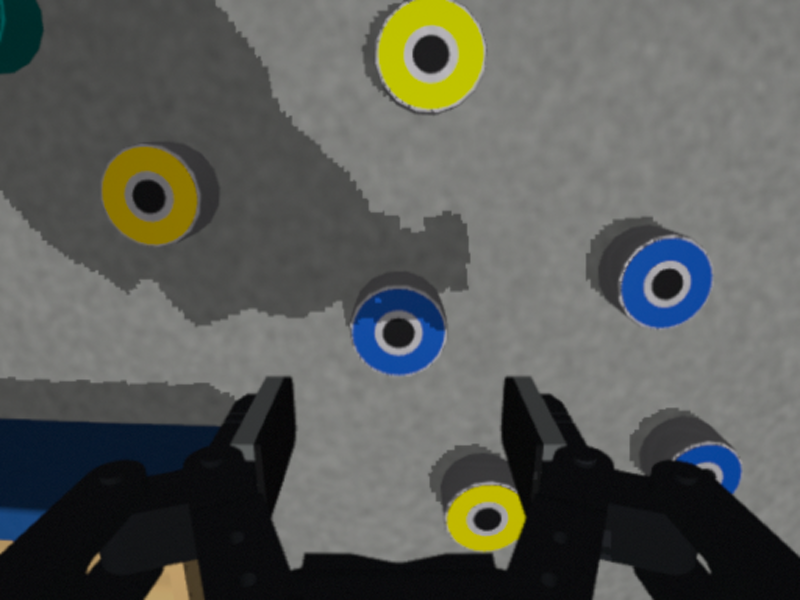

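Request:
{"op": "arm_command", "data": {
  "increments": [
    [[0.1, 0.1, 1.2], 0],
    [[0.1, 0.1, 2.2], 0],
    [[0.1, 0.1, 3.0], 0],
    [[0.1, 0.1, 3.4], 0],
    [[0.1, 0.1, 3.4], 0]
  ]
}}

```text
time: 13.2
ee_pos: [0.4712, 0.2689, 0.0096]
tcp_rot: [-179.3, 0.3, 82.5]
wrist_force: [-1.0, -0.7, -0.8]
opening: 0.0596
```

Request:
{"op": "arm_command", "data": {
  "increments": [
    [[0, 0, 0], 0],
    [[0, 0, 0], 0],
    [[0, 0, 0], 0],
    [[0, 0, 0], 0],
    [[0, 0, -0.3], 0]
  ],
  "claw": 1,
  "force": 70
}}

```text
time: 13.7
ee_pos: [0.4712, 0.2688, 0.0175]
tcp_rot: [-179.3, 0.3, 82.5]
wrist_force: [-0.7, 0.7, -1.0]
opening: 0.038
```

Request:
{"op": "arm_command", "data": {
  "increments": [
    [[0, 0, -1.5], 0],
    [[0, 0, -3], 0],
    [[0, 0, -4.5], 0],
    [[0, 0, -5.5], 0],
    [[0, 0, -5.5], 0]
  ]
}}

```text
time: 14.2
ee_pos: [0.4744, 0.2701, 0.1599]
tcp_rot: [-179.6, 0.0, 82.5]
wrist_force: [0.8, -0.8, -0.9]
opening: 0.038
```

Run:
```python
from h import *
c=wl();save(c,"w13");print(get_obs()["opening"])
toinc((.5428,.0061,.13));toinc((.5584,.115,.13))
```

```text
blue [386. 152.] 1203 onz [0.4658 0.3784] depth [0.4654 0.3783 0.0247]
blue [409. 256.] 889 onz [0.5613 0.3978] depth [0.5606 0.3973 0.0247]
blue [255. 279.] 4332 onz [0.5658 0.259 ] depth [0.4732 0.2713 0.1731]
yellow [268.  40.] 1592 onz [0.3709 0.2947] depth [0.3709 0.2944 0.0247]
yellow [131. 109.] 1369 onz [0.406  0.1839] depth [0.4058 0.1844 0.0247]
yellow [ 13. 345.] 205 onz [0.6157 0.004 ] depth [0.6174 0.0015 0.0223]
yellow [137. 375.] 83 onz [0.6628 0.1253] depth [0.6645 0.1253 0.0223]
0.03759846435762427
ee [0.4738 0.2698 0.1574] rot [-179.474     0.1344   82.5138] inc [-10.0945   4.1219   1.0809]
ee [0.4738 0.2698 0.1574] rot [-179.474     0.1344   82.5138] inc [-5.6944  4.173   1.0702]
```

View pics/w13.png

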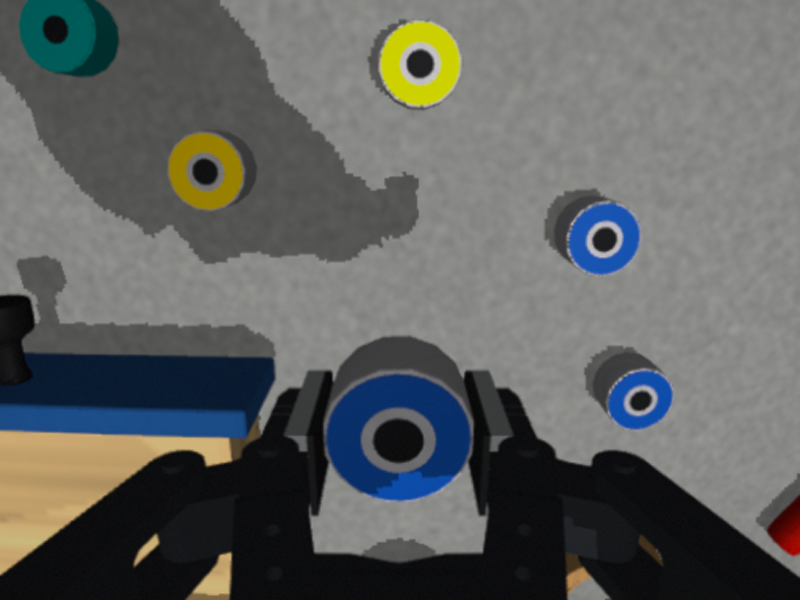

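Request:
{"op": "arm_command", "data": {
  "increments": [
    [[-2, 0.7, 0], 0],
    [[-4, 1.5, 0], 0],
    [[-6, 2.3, 0.3], 0],
    [[-8, 3.1, 0.7], 0],
    [[-10.0, 4.1, 1], 0]
  ]
}}

```text
time: 14.75
ee_pos: [0.5352, 0.0272, 0.1338]
tcp_rot: [-179.4, 0.1, 82.5]
wrist_force: [1.1, 0.2, -0.9]
opening: 0.038
```

Request:
{"op": "arm_command", "data": {
  "increments": [
    [[0, 0, 0], 0],
    [[0, 0, 0], 0]
  ]
}}

```text
time: 14.95
ee_pos: [0.5346, 0.026, 0.1323]
tcp_rot: [-179.2, 0.2, 82.4]
wrist_force: [-0.4, -0.1, -1.4]
opening: 0.0379
```

Run:
```python
from h import *
c=cam("wrist");save(c,"w14");print(get_obs()["opening"])
P=cloud(c);h=c["hsv"]
m=(c["frame"][...,2]>120)&(h[...,0]>100)&(h[...,0]<125)&(h[...,1]>120)
print(m.sum(), np.median(P[m],0))
toinc((.5428,.0061,.034))
```

```text
0.03765668821568054
6486 [0.5061 0.0944 0.0779]
ee [0.5346 0.0271 0.1328] rot [-179.2783    0.1438   82.4719] inc [-0.7815  0.4839  3.949 ]
```

View pics/w14.png

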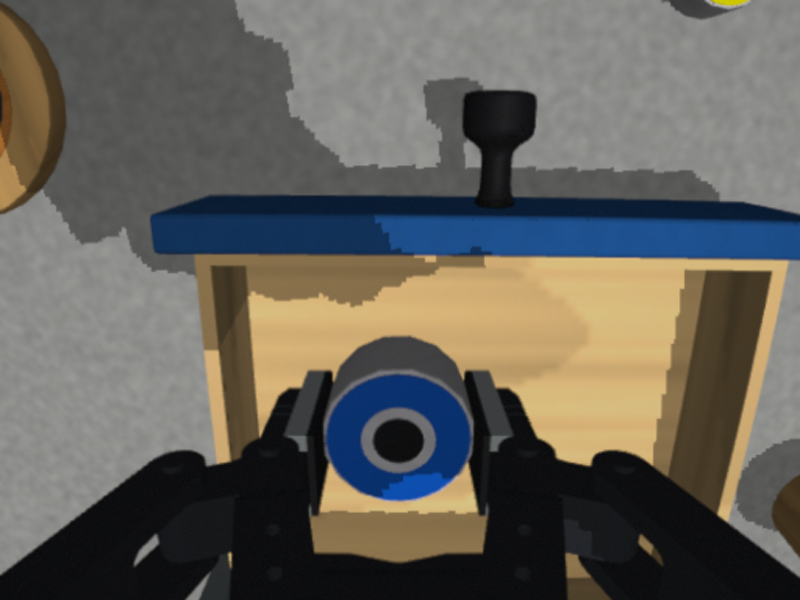

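Run:
```python
from h import *
c=cam("wrist")
for uv,z in(((128,163),.068),((504,168),.068),((318,128),.052)):print(onz(c,[uv],z),bydepth(c,[uv]))
toinc((.5428,.0061,.034))
```

```text
[[ 0.4948 -0.0426  0.068 ]] [[ 0.4947 -0.0422  0.0688]]
[[0.5272 0.1836 0.068 ]] [[0.5496 0.2331 0.0007]]
[[0.4914 0.0732 0.052 ]] [[0.4904 0.072  0.0595]]
ee [0.5348 0.0278 0.1332] rot [-179.3215    0.1357   82.5481] inc [-0.8115  0.4781  3.9663]
```

Request:
{"op": "arm_command", "data": {
  "increments": [
    [[-0.65, 0.35, 0], 0],
    [[-0.65, 0.35, 1.2], 0],
    [[-0.65, 0.35, 2.4], 0],
    [[-0.65, 0.35, 3.4], 0],
    [[-0.65, 0.35, 3.8], 0]
  ]
}}

```text
time: 15.55
ee_pos: [0.5386, 0.012, 0.0358]
tcp_rot: [-179.1, 0.2, 82.7]
wrist_force: [0.1, 0.2, -1.1]
opening: 0.0382
```

Request:
{"op": "arm_command", "data": {
  "increments": [
    [[0, 0, 0.1], 0],
    [[0, 0, 0.15], 0]
  ]
}}

```text
time: 15.75
ee_pos: [0.5392, 0.0127, 0.0334]
tcp_rot: [-179.2, 0.2, 82.7]
wrist_force: [-0.9, -2.1, 7.8]
opening: 0.0379
```

Contact with floor at 0.033 as expected. Release.

Request:
{"op": "arm_command", "data": {
  "increments": [
    [[0, 0, 0], 0],
    [[0, 0, 0], 0],
    [[0, 0, 0], 0],
    [[0, 0, -0.3], 0],
    [[0, 0, -1], 0]
  ],
  "claw": -0.3
}}

```text
time: 16.25
ee_pos: [0.5387, 0.0127, 0.0579]
tcp_rot: [-179.1, 0.2, 82.7]
wrist_force: [-0.8, 0.6, 0.2]
opening: 0.0556
```

Request:
{"op": "arm_command", "data": {
  "increments": [
    [[0, 0, -1], 0],
    [[0, 0, -2.5], 0],
    [[0, 0, -4], 0],
    [[0, 0, -4], 0]
  ]
}}

```text
time: 16.65
ee_pos: [0.5423, 0.0128, 0.164]
tcp_rot: [-179.6, 0.1, 82.7]
wrist_force: [-0.2, -0.1, 0.2]
opening: 0.0552
```

Run:
```python
from h import *
c=wl();save(c,"w15")
toinc((.4656,.3782,.1))
```

```text
blue [254. 182.] 1316 onz [0.5458 0.0129] depth [0.539  0.014  0.0468]
yellow [246. 260.] 1210 onz [ 0.6158 -0.0039] depth [ 0.6168 -0.0077  0.0222]
yellow [301. 291.] 192 onz [0.6538 0.0426] depth [0.6547 0.0444 0.0223]
yellow [394. 289.] 183 onz [0.6644 0.129 ] depth [0.6656 0.1291 0.0224]
ee [0.5416 0.0128 0.1612] rot [-179.3914    0.1427   82.7424] inc [14.1194 -4.8373  2.464 ]
```

View pics/w15.png

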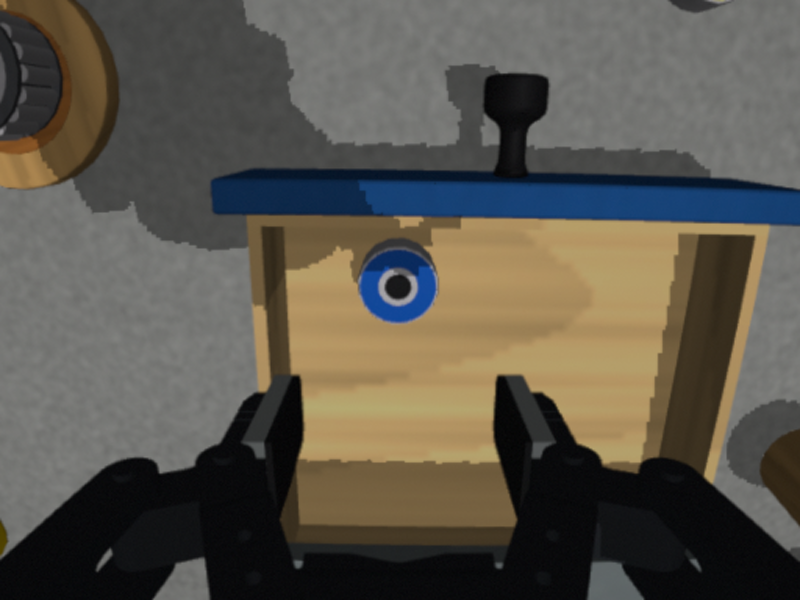

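Request:
{"op": "arm_command", "data": {
  "increments": [
    [[2, -0.7, 0], 0],
    [[4, -1.4, 0], 0],
    [[6, -2.1, 0], 0],
    [[8, -2.8, 0], 0],
    [[10, -3.5, 0.4], 0]
  ],
  "claw": -0.4
}}

```text
time: 17.2
ee_pos: [0.4888, 0.2588, 0.154]
tcp_rot: [-179.4, 0.1, 82.7]
wrist_force: [1.2, 0.7, -0.5]
opening: 0.0596
```

Run:
```python
from h import *
wl();toinc((.4656,.3782,.1))
```

```text
blue [403. 135.] 1284 onz [0.4657 0.3784] depth [0.4652 0.378  0.0247]
blue [425. 244.] 957 onz [0.5614 0.3977] depth [0.5606 0.3971 0.0247]
yellow [283.  21.] 1397 onz [0.3742 0.2944] depth [0.3752 0.2934 0.0246]
yellow [140.  88.] 1502 onz [0.406  0.1838] depth [0.4061 0.1843 0.0247]
yellow [353. 225.] 1096 onz [0.5361 0.3358] depth [0.535  0.3355 0.0247]
yellow [  8. 337.] 144 onz [ 0.6153 -0.0018] depth [ 0.6167 -0.0035  0.0224]
yellow [115. 367.] 121 onz [0.6595 0.0991] depth [0.6609 0.0969 0.0221]
ee [0.4867 0.2644 0.1517] rot [-179.2516    0.052    82.9603] inc [ 4.4167 -1.3675  2.0822]
```

Request:
{"op": "arm_command", "data": {
  "increments": [
    [[1.8, -0.6, 0.5], 0],
    [[3.6, -1.1, 1.2], 0],
    [[4.4, -1.37, 2.5], 0],
    [[4.4, -1.37, 4], 0],
    [[4.4, -1.37, 4.5], 0]
  ]
}}

```text
time: 17.75
ee_pos: [0.4621, 0.3768, 0.0345]
tcp_rot: [-179.0, 0.4, 83.1]
wrist_force: [0.1, -0.4, -0.3]
opening: 0.06
```

Run:
```python
from h import *
c=wl();toinc((.4656,.3782,.01))
```

```text
blue [257. 259.] 3285 onz [0.4655 0.3784] depth [0.4648 0.3785 0.0247]
yellow [35. 73.] 3991 onz [0.3714 0.297 ] depth [0.3723 0.2983 0.0247]
yellow [188. 360.] 71 onz [0.5204 0.3357] depth [0.5192 0.3365 0.0249]
ee [0.4624 0.3763 0.0345] rot [-178.9575    0.3631   82.9953] inc [0.0989 0.1348 0.976 ]
```

Request:
{"op": "arm_command", "data": {
  "increments": [
    [[0.1, 0.13, 0.5], 0],
    [[0.1, 0.13, 1.0], 0],
    [[0.1, 0.13, 1.0], 0]
  ]
}}

```text
time: 18.1
ee_pos: [0.4654, 0.3774, 0.0082]
tcp_rot: [-178.9, 0.4, 82.9]
wrist_force: [0.3, -0.4, 0.2]
opening: 0.0598
```

Request:
{"op": "arm_command", "data": {
  "increments": [
    [[0, 0, 0], 0],
    [[0, 0, 0], 0],
    [[0, 0, 0], 0],
    [[0, 0, 0], 0],
    [[0, 0, -0.3], 0]
  ],
  "claw": 1
}}

```text
time: 18.6
ee_pos: [0.4654, 0.3771, 0.0158]
tcp_rot: [-178.9, 0.5, 82.9]
wrist_force: [-1.2, 0.1, -2.3]
opening: 0.0379
```

Request:
{"op": "arm_command", "data": {
  "increments": [
    [[0, 0, -1.5], 0],
    [[0, 0, -3], 0],
    [[0, 0, -4.5], 0],
    [[0, 0, -5.5], 0],
    [[0, 0, -5.5], 0]
  ]
}}

```text
time: 19.1
ee_pos: [0.4694, 0.3786, 0.1581]
tcp_rot: [-179.1, 0.2, 82.9]
wrist_force: [-0.3, -0.1, -1.5]
opening: 0.0378
```

Run:
```python
from h import *
c=wl();save(c,"w16");print(get_obs()["opening"])
toinc((.556,.119,.12))
```

```text
blue [255. 279.] 4449 onz [0.558  0.3682] depth [0.4676 0.3801 0.1726]
yellow [127.  69.] 1491 onz [0.371  0.2949] depth [0.371  0.2952 0.0247]
yellow [ 14. 137.] 723 onz [0.4081 0.1902] depth [0.4097 0.1917 0.0246]
0.037951705437220755
ee [0.4689 0.3782 0.1553] rot [-179.0084    0.3358   82.9196] inc [-9.8508  4.7617  1.3893]
```

View pics/w16.png

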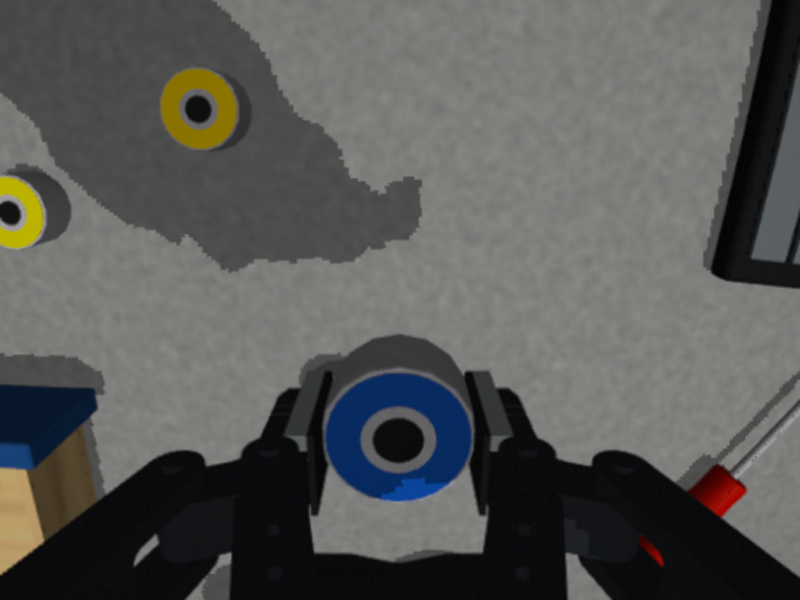

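Request:
{"op": "arm_command", "data": {
  "increments": [
    [[-2, 1, 0], 0],
    [[-4, 2, 0], 0],
    [[-6, 3, 0], 0],
    [[-8, 3.9, 0.5], 0],
    [[-9.9, 4.8, 1], 0]
  ]
}}

```text
time: 19.65
ee_pos: [0.5485, 0.1412, 0.1342]
tcp_rot: [-178.9, 0.4, 82.9]
wrist_force: [0.9, 0.8, -1.4]
opening: 0.038
```

Request:
{"op": "arm_command", "data": {
  "increments": [
    [[-0.7, 0.3, 0], 0],
    [[-0.7, 0.3, 0], 0]
  ]
}}

```text
time: 19.85
ee_pos: [0.5533, 0.1197, 0.1319]
tcp_rot: [-178.7, 0.5, 82.7]
wrist_force: [-0.3, 0.8, -2.2]
opening: 0.0384
```

Run:
```python
from h import *
c=wl();save(c,"w17");print(get_obs()["opening"])
toinc((.556,.119,.034))
```

```text
blue [ 98. 201.] 1542 onz [0.5455 0.002 ] depth [0.5389 0.0145 0.0467]
blue [255. 279.] 4430 onz [0.6248 0.1108] depth [0.5514 0.1212 0.1465]
yellow [102. 282.] 1165 onz [ 0.6143 -0.0138] depth [ 0.6153 -0.0156  0.0223]
yellow [220. 317.] 204 onz [0.6576 0.0772] depth [0.6587 0.0777 0.0223]
yellow [289. 318.] 191 onz [0.6652 0.1343] depth [0.6667 0.1342 0.0223]
0.03800466923698528
ee [0.5532 0.1214 0.1325] rot [-178.779     0.4249   82.7748] inc [-0.0507  0.2086  3.9351]
```

View pics/w17.png

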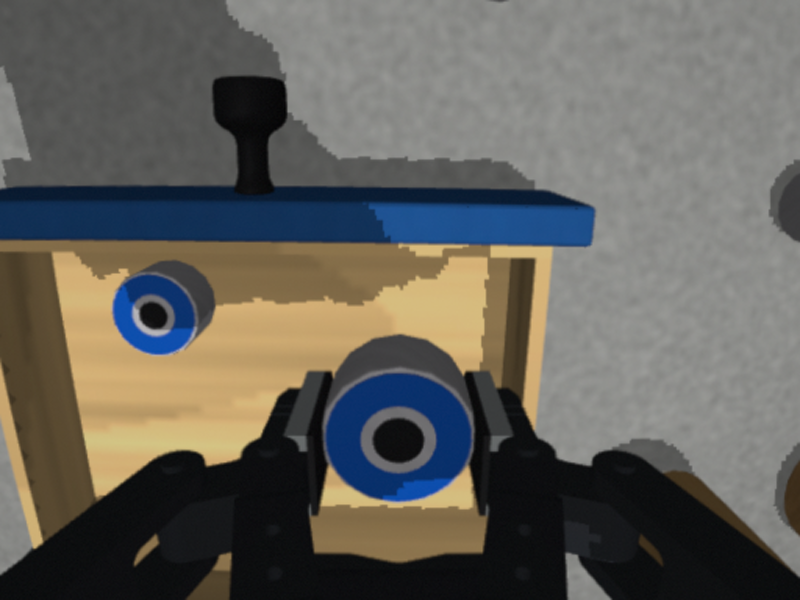

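Request:
{"op": "arm_command", "data": {
  "increments": [
    [[-0.05, 0.2, 1], 0],
    [[-0.05, 0.2, 2], 0],
    [[-0.05, 0.2, 3], 0],
    [[-0.05, 0.2, 3.7], 0],
    [[-0.05, 0.2, 3.8], 0]
  ]
}}

```text
time: 20.4
ee_pos: [0.5537, 0.1199, 0.0344]
tcp_rot: [-178.5, 0.5, 82.9]
wrist_force: [-0.9, -0.9, -1.6]
opening: 0.038
```

Request:
{"op": "arm_command", "data": {
  "increments": [
    [[0, 0, 0.1], 0],
    [[0, 0, 0.15], 0]
  ]
}}

```text
time: 20.6
ee_pos: [0.5541, 0.1207, 0.0321]
tcp_rot: [-178.6, 0.5, 82.9]
wrist_force: [-1.5, -1.2, 9.9]
opening: 0.0379
```

Request:
{"op": "arm_command", "data": {
  "increments": [
    [[0, 0, 0], 0],
    [[0, 0, 0], 0],
    [[0, 0, 0], 0],
    [[0, 0, -0.3], 0],
    [[0, 0, -1], 0]
  ],
  "claw": -0.3
}}

```text
time: 21.1
ee_pos: [0.5538, 0.1209, 0.0563]
tcp_rot: [-178.5, 0.5, 82.9]
wrist_force: [0.8, 0.5, 0.4]
opening: 0.0556
```

Request:
{"op": "arm_command", "data": {
  "increments": [
    [[0, 0, -1], 0],
    [[0, 0, -2.5], 0],
    [[0, 0, -4], 0],
    [[0, 0, -4], 0]
  ]
}}

```text
time: 21.5
ee_pos: [0.5586, 0.122, 0.1623]
tcp_rot: [-178.9, 0.3, 82.9]
wrist_force: [0.2, 0.2, 0.7]
opening: 0.0561
```

Run:
```python
from h import *
c=wl();save(c,"w18")
toinc((.535,.335,.1))
```

```text
blue [111. 182.] 1260 onz [0.5449 0.0032] depth [0.5392 0.0144 0.0467]
blue [253. 182.] 1336 onz [0.5596 0.1208] depth [0.5532 0.1219 0.0467]
yellow [501. 125.] 576 onz [0.5365 0.3267] depth [0.5366 0.3259 0.0247]
yellow [109. 259.] 954 onz [ 0.6146 -0.0163] depth [ 0.6156 -0.0186  0.0222]
yellow [206. 263.] 91 onz [0.6282 0.0707] depth [0.629  0.0677 0.0222]
yellow [242. 291.] 719 onz [0.6605 0.0979] depth [0.6612 0.0953 0.0223]
ee [0.5579 0.1219 0.1595] rot [-178.7452    0.3968   82.9208] inc [ 8.3643 -1.9092  2.3646]
```

View pics/w18.png

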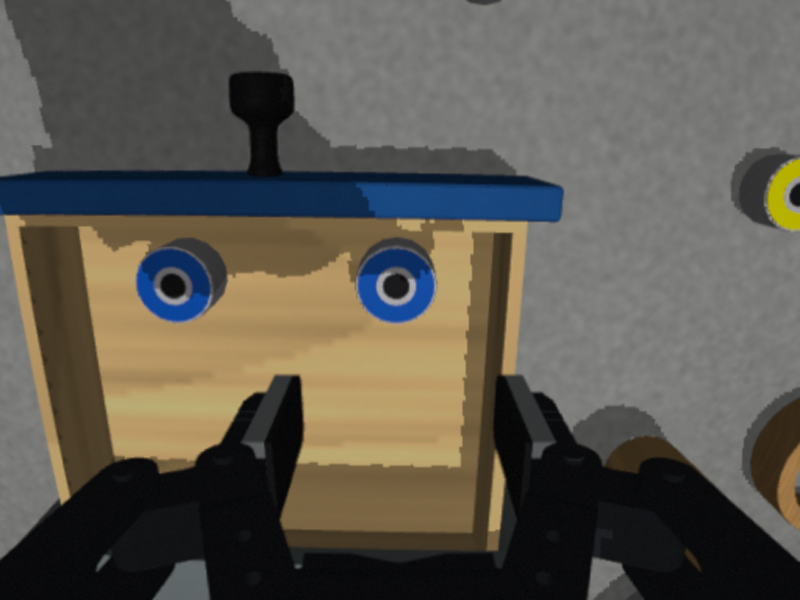

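Request:
{"op": "arm_command", "data": {
  "increments": [
    [[1.8, -0.5, 0], -1.3],
    [[3.6, -0.9, 0], -2.6],
    [[5.4, -1.3, 0], -3.9],
    [[7.2, -1.7, 0], -5.2],
    [[8.4, -1.9, 0.6], -6]
  ],
  "claw": -0.4
}}

```text
time: 22.05
ee_pos: [0.5358, 0.3392, 0.1446]
tcp_rot: [-178.9, -0.5, 119.3]
wrist_force: [-0.2, -0.3, 0.8]
opening: 0.0598
```

Run:
```python
from h import *
c=wl();c=wl();save(c,"w19")
toinc((.535,.336,.01))
```

```text
blue [300. 246.] 1091 onz [0.5613 0.3975] depth [0.561  0.3969 0.0247]
yellow [249. 185.] 1337 onz [0.5361 0.3356] depth [0.5356 0.3354 0.0248]
blue [297. 250.] 1123 onz [0.5613 0.3976] depth [0.5606 0.397  0.0247]
yellow [244. 187.] 1391 onz [0.5361 0.3356] depth [0.5356 0.3353 0.0248]
ee [0.5344 0.3392 0.1404] rot [-178.5012   -0.459   119.2943] inc [-0.1638  0.0952  5.2122]
```

View pics/w19.png

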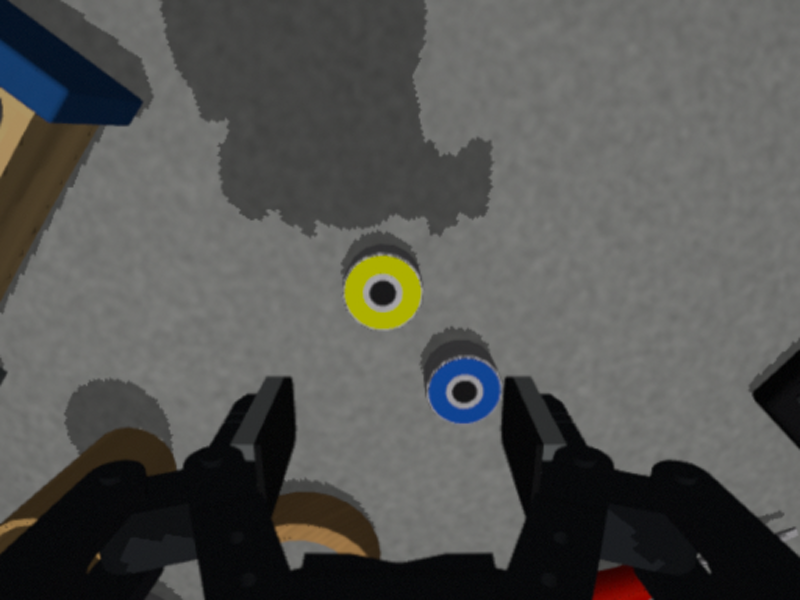

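Request:
{"op": "arm_command", "data": {
  "increments": [
    [[-0.19, 0.1, 1.3], 0],
    [[-0.19, 0.1, 2.6], 0],
    [[-0.19, 0.1, 3.9], 0],
    [[-0.19, 0.1, 4.5], 0],
    [[-0.19, 0.1, 4.5], 0]
  ]
}}

```text
time: 22.65
ee_pos: [0.5345, 0.3343, 0.0252]
tcp_rot: [-178.2, -0.4, 119.2]
wrist_force: [-0.5, -0.6, -0.5]
opening: 0.0596
```

Run:
```python
from h import *
c=wl();toinc((.536,.3356,.010))
```

```text
blue [321. 346.] 478 onz [0.5584 0.3846] depth [0.5575 0.3842 0.0247]
yellow [255. 265.] 3797 onz [0.5358 0.3355] depth [0.5352 0.335  0.0247]
ee [0.5355 0.335  0.0274] rot [-178.4083   -0.4542  119.259 ] inc [0.0053 0.0467 0.6961]
```

Request:
{"op": "arm_command", "data": {
  "increments": [
    [[0, 0, 0.4], 0],
    [[0, 0, 0.7], 0],
    [[0, 0, 0.7], 0]
  ]
}}

```text
time: 23.0
ee_pos: [0.5348, 0.3347, 0.0093]
tcp_rot: [-178.4, -0.5, 119.3]
wrist_force: [0.0, -0.3, 0.5]
opening: 0.0602
```

Request:
{"op": "arm_command", "data": {
  "increments": [
    [[0, 0, 0], 0],
    [[0, 0, 0], 0],
    [[0, 0, 0], 0],
    [[0, 0, 0], 0],
    [[0, 0, -0.3], 0]
  ],
  "claw": 1
}}

```text
time: 23.5
ee_pos: [0.5345, 0.3345, 0.0162]
tcp_rot: [-178.3, -0.5, 119.3]
wrist_force: [-0.1, 0.1, -0.8]
opening: 0.038
```

Request:
{"op": "arm_command", "data": {
  "increments": [
    [[0, 0, -1.5], 0],
    [[0, 0, -3], 0],
    [[0, 0, -4.5], 0],
    [[0, 0, -6], 0],
    [[0, 0, -6.5], 0]
  ]
}}

```text
time: 24.0
ee_pos: [0.5402, 0.3364, 0.1832]
tcp_rot: [-178.6, -0.5, 119.3]
wrist_force: [0.5, 0.3, -0.7]
opening: 0.0383
```

Run:
```python
from h import *
c=wl();print(get_obs()["opening"])
toinc((.473,-.374,.17));toinc((.42,.0,.18))
```

```text
blue [13. 68.] 715 onz [0.5571 0.1148] depth [0.5486 0.1304 0.0466]
blue [302. 222.] 652 onz [0.557 0.397] depth [0.5546 0.3955 0.0248]
yellow [255. 282.] 4538 onz [0.6318 0.3898] depth [0.5401 0.3366 0.1977]
0.0380517315968706
ee [0.5403 0.3364 0.1832] rot [-178.5871   -0.4832  119.2583] inc [-23.4785 -16.2256   0.7293]
ee [0.5403 0.3364 0.1832] rot [-178.5871   -0.4832  119.2583] inc [ -9.388  -10.7721   0.3135]
```

Request:
{"op": "arm_command", "data": {
  "increments": [
    [[-1.6, -1.1, 0.1], 0.6],
    [[-3.2, -2.2, 0.1], 1.8],
    [[-4.8, -3.3, 0.2], 3],
    [[-6.4, -4.4, 0.2], 4.2],
    [[-8, -5.5, 0.3], 5.4]
  ]
}}

```text
time: 24.55
ee_pos: [0.5169, 0.093, 0.1757]
tcp_rot: [-178.4, 0.4, 86.6]
wrist_force: [0.6, -0.2, -1.5]
opening: 0.0384
```

Run:
```python
from h import *
toinc((.473,-.374,.17))
```

```text
ee [0.5169 0.093  0.1757] rot [-178.4399    0.3749   86.5945] inc [-18.748   -0.6332   0.3678]
```

Run:
```python
from h import *
o=get_obs();print(o["time"],o["opening"])
toinc((.473,-.374,.17))
```

```text
24.55 0.03837786652266076
ee [0.5169 0.093  0.1757] rot [-178.4399    0.3749   86.5945] inc [-18.748   -0.6332   0.3678]
```

Request:
{"op": "arm_command", "data": {
  "increments": [
    [[-2, 0, 0], 0.8],
    [[-4, -0.1, 0], 0.8],
    [[-6, -0.2, 0], 0.8],
    [[-8, -0.3, 0], 0.8],
    [[-10, -0.3, 0], 0.8]
  ]
}}

```text
time: 25.05
ee_pos: [0.4934, -0.1558, 0.1759]
tcp_rot: [-178.4, 0.5, 81.8]
wrist_force: [1.2, -0.7, -0.7]
opening: 0.0382
```

Run:
```python
from h import *
toinc((.473,-.374,.17))
```

```text
ee [ 0.4934 -0.1558  0.1759] rot [-178.3677    0.4764   81.8088] inc [-8.7536  0.4432  0.2963]
```

Request:
{"op": "arm_command", "data": {
  "increments": [
    [[-2, 0.1, 0], 0],
    [[-4, 0.2, 0], 0],
    [[-6, 0.3, 0], 0],
    [[-8, 0.4, 0.5], 0],
    [[-8.7, 0.4, 1], 0]
  ]
}}

```text
time: 25.55
ee_pos: [0.4703, -0.376, 0.1501]
tcp_rot: [-178.3, 0.5, 81.7]
wrist_force: [0.1, 0.1, -1.3]
opening: 0.0383
```

Run:
```python
from h import *
c=cam("wrist");save(c,"w20");print(get_obs()["opening"])
a=cam("scene");b=cam("side");save(a,"a20",(80,220,240,380));save(b,"b20",(260,80,420,200))
toinc((.414,-.365,.1));toinc((.473,-.374,.1))
```

```text
0.03797964133642847
ee [ 0.4702 -0.3729  0.1493] rot [-178.132     0.3263   81.6771] inc [-0.0003 -2.2037  2.0464]
ee [ 0.4702 -0.3729  0.1493] rot [-178.132     0.3263   81.6771] inc [-0.0149  0.1822  1.9687]
```

View pics/w20.png

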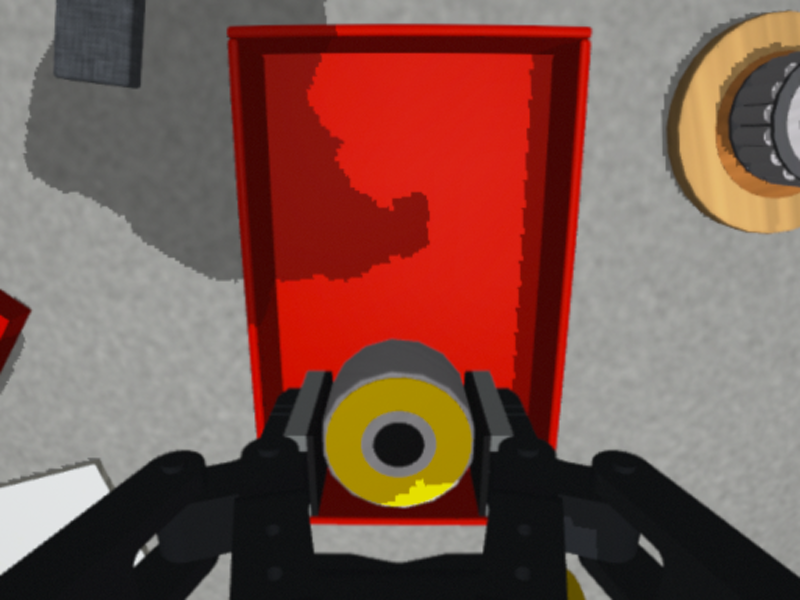

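View pics/a20.png

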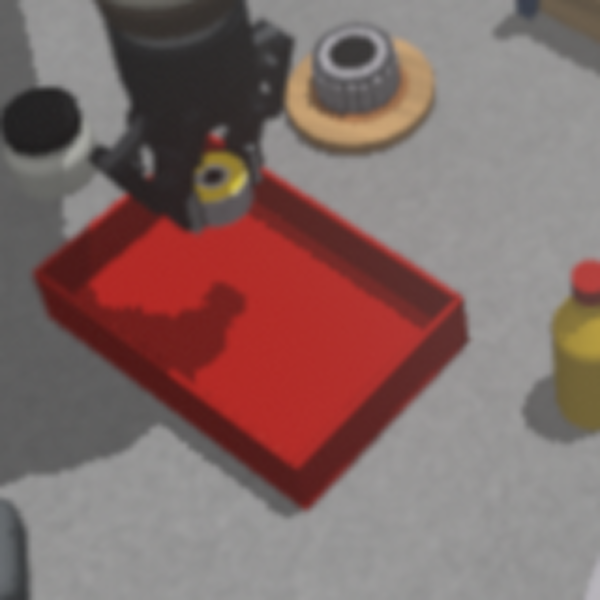

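Run:
```python
from h import *
c=cam("wrist")
for uv in((230,30),(589,32),(400,523)):print(onz(c,[np.array(uv)*.64],.05)[0])
toinc((.473,-.374,.1))
```

```text
[ 0.3437 -0.4231  0.05  ]
[ 0.3655 -0.2785  0.05  ]
[ 0.5863 -0.3883  0.05  ]
ee [ 0.4709 -0.3721  0.1506] rot [-178.2175    0.3672   81.756 ] inc [-0.0484  0.158   2.0222]
```

Request:
{"op": "arm_command", "data": {
  "increments": [
    [[0, 1.3, 0.3], 0],
    [[0, 2.4, 1.5], 0],
    [[0, 2.4, 3], 0],
    [[0, 2.4, 4.3], 0],
    [[0, 2.4, 5], 0]
  ]
}}

```text
time: 26.25
ee_pos: [0.5258, -0.3783, 0.0206]
tcp_rot: [-178.0, 0.2, 81.9]
wrist_force: [-1.1, -0.1, -0.1]
opening: 0.0382
```

Request:
{"op": "arm_command", "data": {
  "increments": [
    [[0, 0, 0.2], 0],
    [[0, 0, 0.35], 0]
  ]
}}

```text
time: 26.45
ee_pos: [0.5258, -0.3773, 0.0151]
tcp_rot: [-178.1, 0.3, 82.0]
wrist_force: [-13.4, 5.7, 36.3]
opening: 0.0381
```

Request:
{"op": "arm_command", "data": {
  "increments": [
    [[0, 0, -0.1], 0],
    [[0, 0, -0.1], 0],
    [[0, 0, -0.1], 0],
    [[0, 0, -0.4], 0],
    [[0, 0, -1], 0]
  ],
  "claw": -0.3
}}

```text
time: 26.95
ee_pos: [0.5261, -0.3767, 0.0396]
tcp_rot: [-178.0, 0.2, 82.0]
wrist_force: [0.5, 0.2, -0.4]
opening: 0.0554
```

Request:
{"op": "arm_command", "data": {
  "increments": [
    [[0, -0.2, -1.5], 0],
    [[0, -0.4, -3], 0],
    [[0, -0.5, -4.5], 0],
    [[0, -0.5, -5.5], 0]
  ]
}}

```text
time: 27.35
ee_pos: [0.5188, -0.3753, 0.1822]
tcp_rot: [-178.2, 0.4, 82.0]
wrist_force: [-0.4, -0.6, -0.1]
opening: 0.0556
```

Run:
```python
from h import *
c=wl();save(c,"w21")
toinc((.5,.25,.17)); toinc((.406,.184,.17))
```

```text
yellow [255. 188.] 1045 onz [ 0.5285 -0.3764] depth [ 0.5268 -0.3762  0.0298]
yellow [379. 375.] 94 onz [ 0.7546 -0.273 ] depth [ 0.6882 -0.2921  0.0868]
ee [ 0.5197 -0.3758  0.1858] rot [-178.3899    0.4679   81.9653] inc [24.6804 -4.2671  0.5519]
ee [ 0.5197 -0.3758  0.1858] rot [-178.3899    0.4679   81.9653] inc [21.5409 -7.6192  0.6718]
```

View pics/w21.png

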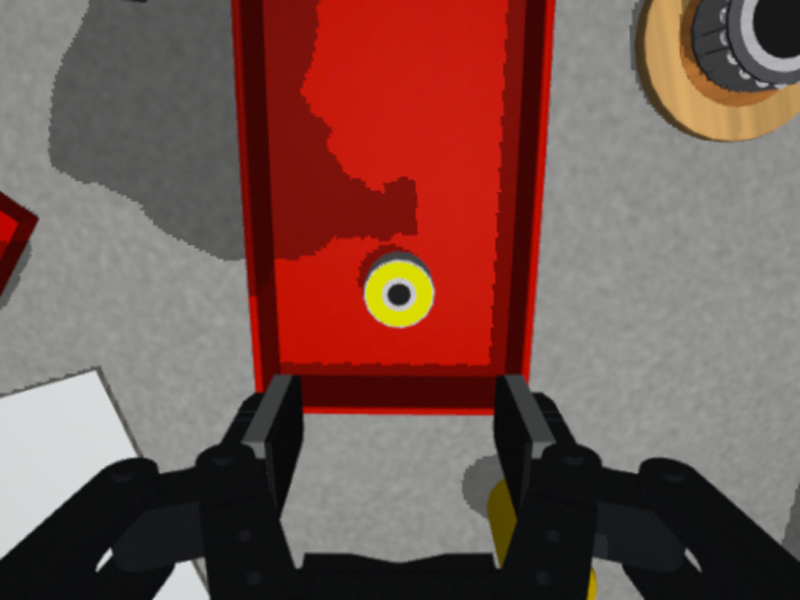

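Yellow lies flat in the bin at (399,294). Next: yellow at (0.406, 0.184).

Request:
{"op": "arm_command", "data": {
  "increments": [
    [[1.9, -0.7, 0], 0],
    [[3.8, -1.4, 0], 0],
    [[5.7, -2.0, 0], 0],
    [[7.6, -2.7, 0], 0],
    [[9.5, -3.4, 0], 0]
  ],
  "claw": -0.4
}}

```text
time: 27.9
ee_pos: [0.4685, -0.1291, 0.1873]
tcp_rot: [-178.5, 0.5, 81.9]
wrist_force: [0.1, 0.1, -0.2]
opening: 0.0599
```

Request:
{"op": "arm_command", "data": {
  "increments": [
    [[2.3, -0.8, 0], 0],
    [[4.2, -1.5, 0], 0],
    [[6.1, -2.1, 0], 0],
    [[8, -2.8, 0], 0],
    [[9.9, -3.5, 0.5], 0]
  ]
}}

```text
time: 28.4
ee_pos: [0.4194, 0.1153, 0.1802]
tcp_rot: [-178.7, 0.4, 81.9]
wrist_force: [0.3, 0.5, 0.8]
opening: 0.0598
```

Run:
```python
from h import *
c=wl();save(c,"w22")
toinc((.406,.184,.08))
```

```text
blue [218. 306.] 74 onz [0.5447 0.0617] depth [0.5085 0.0747 0.0777]
blue [282. 321.] 791 onz [0.5701 0.1213] depth [0.5526 0.1217 0.0467]
blue [179. 325.] 168 onz [0.5625 0.0177] depth [0.5446 0.0273 0.0468]
yellow [459.  92.] 1138 onz [0.371  0.2949] depth [0.3706 0.2942 0.0247]
yellow [332. 151.] 1100 onz [0.4062 0.1839] depth [0.4058 0.1834 0.0247]
ee [0.4173 0.1208 0.178 ] rot [-178.4509    0.308    82.185 ] inc [ 2.4643 -0.6859  3.9262]
```

View pics/w22.png

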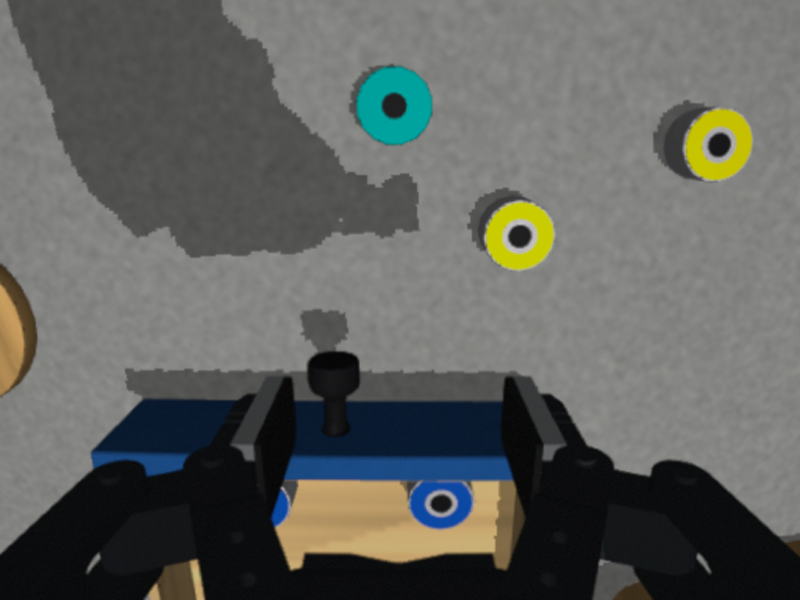

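Request:
{"op": "arm_command", "data": {
  "increments": [
    [[1.5, -0.4, 0], 0],
    [[2.46, -0.7, 1.5], 0],
    [[2.46, -0.7, 3], 0],
    [[2.46, -0.7, 4.5], 0],
    [[2.46, -0.7, 5.5], 0]
  ]
}}

```text
time: 28.95
ee_pos: [0.4037, 0.1838, 0.0391]
tcp_rot: [-178.4, 0.3, 82.2]
wrist_force: [0.1, -0.9, -0.1]
opening: 0.0595
```

Run:
```python
from h import *
c=wl()
toinc((.406,.184,.01))
```

```text
yellow [480. 151.] 3056 onz [0.3708 0.2919] depth [0.3703 0.2907 0.0247]
yellow [253. 252.] 3232 onz [0.4058 0.1839] depth [0.405  0.1841 0.0247]
ee [0.4022 0.183  0.0359] rot [-178.178     0.4752   82.2134] inc [0.0668 0.1772 1.0288]
```

Request:
{"op": "arm_command", "data": {
  "increments": [
    [[0.06, 0.17, 0.5], 0],
    [[0.06, 0.17, 1.0], 0],
    [[0.06, 0.17, 1.0], 0]
  ]
}}

```text
time: 29.3
ee_pos: [0.4053, 0.1835, 0.0102]
tcp_rot: [-178.1, 0.5, 82.2]
wrist_force: [-0.3, 0.5, 0.4]
opening: 0.0596
```

Request:
{"op": "arm_command", "data": {
  "increments": [
    [[0, 0, 0], 0],
    [[0, 0, 0], 0],
    [[0, 0, 0], 0],
    [[0, 0, 0], 0],
    [[0, 0, -0.3], 0]
  ],
  "claw": 1
}}

```text
time: 29.8
ee_pos: [0.4054, 0.1835, 0.0179]
tcp_rot: [-178.1, 0.5, 82.2]
wrist_force: [0.3, 0.1, -0.7]
opening: 0.038
```

Request:
{"op": "arm_command", "data": {
  "increments": [
    [[0, 0, -1.5], 0],
    [[0, 0, -3], 0],
    [[0, 0, -4.5], 0],
    [[0, 0, -6], 0],
    [[0, 0, -6], 0]
  ]
}}

```text
time: 30.3
ee_pos: [0.4124, 0.1849, 0.1735]
tcp_rot: [-178.5, 0.3, 82.2]
wrist_force: [0.5, 0.7, -1.3]
opening: 0.0382
```

Run:
```python
from h import *
c=wl();print(get_obs()["opening"])
toinc((.471,-.370,.17))
```

```text
blue [489. 296.] 661 onz [0.5616 0.3978] depth [0.5611 0.3971 0.0247]
blue [272. 325.] 64 onz [0.5616 0.1825] depth [0.5223 0.1869 0.0776]
blue [216. 341.] 412 onz [0.5731 0.1243] depth [0.552  0.1328 0.0468]
blue [ 94. 350.] 69 onz [ 0.5715 -0.0038] depth [0.552  0.0133 0.0468]
yellow [381. 112.] 1221 onz [0.3709 0.2949] depth [0.3706 0.2945 0.0247]
yellow [254. 278.] 4476 onz [0.5071 0.1721] depth [0.4114 0.1862 0.1865]
0.03795522983906371
ee [0.4117 0.1847 0.1707] rot [-178.3177    0.3891   82.194 ] inc [-21.6577   5.3675   0.0186]
```

Request:
{"op": "arm_command", "data": {
  "increments": [
    [[-1.9, 0.4, 0], 0],
    [[-3.8, 0.9, 0], 0],
    [[-5.7, 1.4, 0], 0],
    [[-7.6, 1.9, 0], 0],
    [[-9.5, 2.4, 0], 0]
  ]
}}

```text
time: 30.85
ee_pos: [0.4381, -0.0606, 0.1697]
tcp_rot: [-178.3, 0.4, 82.2]
wrist_force: [1.8, 1.9, -0.9]
opening: 0.0382
```

Request:
{"op": "arm_command", "data": {
  "increments": [
    [[-2.3, 0.6, 0], 0],
    [[-4.2, 1.1, 0], 0],
    [[-6.1, 1.6, 0], 0],
    [[-8, 2.1, 0], 0],
    [[-9.9, 2.5, 0], 0]
  ]
}}

```text
time: 31.35
ee_pos: [0.4653, -0.3092, 0.1682]
tcp_rot: [-178.2, 0.3, 82.2]
wrist_force: [1.1, -0.1, -0.1]
opening: 0.0381
```

Run:
```python
from h import *
c=wl();print(get_obs()["opening"])
toinc((.471,-.370,.02))
```

```text
yellow [254. 278.] 4478 onz [ 0.556  -0.3217] depth [ 0.4645 -0.308   0.1812]
yellow [179. 251.] 302 onz [ 0.5197 -0.385 ] depth [ 0.5148 -0.384   0.0297]
0.03810005695969001
ee [ 0.4652 -0.3151  0.1669] rot [-178.164     0.4941   82.0218] inc [-2.0924  0.7213  5.8755]
```

Request:
{"op": "arm_command", "data": {
  "increments": [
    [[-1.8, 0.4, 0.3], 0],
    [[-2.1, 0.6, 1.8], 0],
    [[-2.1, 0.6, 3.5], 0],
    [[-2.1, 0.6, 5], 0],
    [[-2.1, 0.6, 5.6], 0]
  ]
}}

```text
time: 31.9
ee_pos: [0.4657, -0.3681, 0.0217]
tcp_rot: [-177.8, 0.3, 82.0]
wrist_force: [-0.1, -0.2, -2.1]
opening: 0.0378
```

Run:
```python
from h import *
toinc((.471,-.370,.017))
```

```text
ee [ 0.4657 -0.3681  0.0217] rot [-177.7948    0.2828   82.    ] inc [-0.0458  0.2288  0.1811]
```

Request:
{"op": "arm_command", "data": {
  "increments": [
    [[0, 0, 0.1], 0],
    [[0, 0, 0.15], 0]
  ]
}}

```text
time: 32.1
ee_pos: [0.4654, -0.3678, 0.0182]
tcp_rot: [-177.8, 0.3, 82.0]
wrist_force: [-0.2, 0.7, -0.6]
opening: 0.038
```

Request:
{"op": "arm_command", "data": {
  "increments": [
    [[0, 0, 0], 0],
    [[0, 0, 0], 0],
    [[0, 0, -0.1], 0],
    [[0, 0, -0.4], 0],
    [[0, 0, -1], 0]
  ],
  "claw": -0.3
}}

```text
time: 32.6
ee_pos: [0.4661, -0.3675, 0.0436]
tcp_rot: [-177.7, 0.2, 82.0]
wrist_force: [-0.2, 0.8, -0.8]
opening: 0.0556
```

Request:
{"op": "arm_command", "data": {
  "increments": [
    [[0, 0, -1.5], 0],
    [[0, 0, -3], 0],
    [[0, 0, -4.5], 0],
    [[0, 0, -5.5], 0]
  ]
}}

```text
time: 33.0
ee_pos: [0.4721, -0.3681, 0.1857]
tcp_rot: [-177.9, 0.4, 82.0]
wrist_force: [0.9, -0.0, -1.2]
opening: 0.0553
```

Run:
```python
from h import *
c=wl();save(c,"w23")
toinc((.371,.295,.18))
```

```text
yellow [254. 172.] 1056 onz [ 0.4678 -0.3675] depth [ 0.4664 -0.3673  0.0297]
yellow [254. 237.] 915 onz [ 0.5292 -0.3765] depth [ 0.5263 -0.3758  0.0297]
ee [ 0.4729 -0.3686  0.1893] rot [-178.1382    0.4753   82.017 ] inc [25.7213 -7.7143  0.4097]
```

View pics/w23.png

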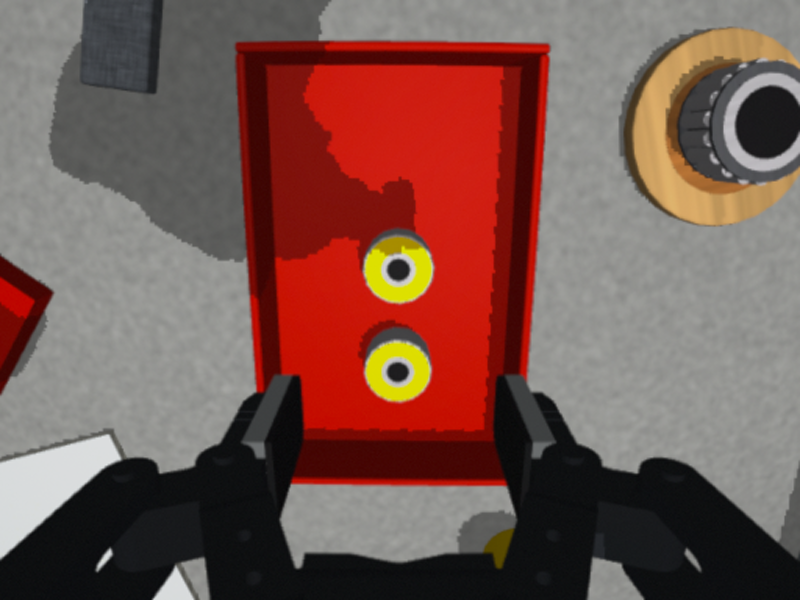

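Both yellow lie in the bin at (398,270) and (398,371). Last yellow next.

Request:
{"op": "arm_command", "data": {
  "increments": [
    [[1.9, -0.6, 0], 0],
    [[3.8, -1.1, 0], 0],
    [[5.7, -1.7, 0], 0],
    [[7.6, -2.3, 0], 0],
    [[9.5, -2.8, 0], 0]
  ],
  "claw": -0.4
}}

```text
time: 33.55
ee_pos: [0.4359, -0.122, 0.1909]
tcp_rot: [-178.2, 0.5, 82.0]
wrist_force: [0.2, 0.3, 0.9]
opening: 0.0598
```

Request:
{"op": "arm_command", "data": {
  "increments": [
    [[2.3, -0.7, 0], 0],
    [[4.2, -1.2, 0], 0],
    [[6.1, -1.8, 0], 0],
    [[8, -2.4, 0], 0],
    [[9.9, -3, 0], 0]
  ]
}}

```text
time: 34.05
ee_pos: [0.3972, 0.1251, 0.1926]
tcp_rot: [-178.4, 0.4, 82.0]
wrist_force: [0.3, 0.4, -0.2]
opening: 0.0601
```

Run:
```python
from h import *
c=wl();toinc((.371,.295,.12))
```

```text
blue [181. 331.] 144 onz [0.555  0.0242] depth [0.5362 0.0299 0.0472]
blue [276. 334.] 667 onz [0.5721 0.123 ] depth [0.5535 0.1226 0.0467]
yellow [441. 120.] 1023 onz [0.3711 0.295 ] depth [0.3707 0.2945 0.0247]
ee [0.3959 0.1311 0.1925] rot [-178.2985    0.2865   82.267 ] inc [ 6.3752 -1.7839  2.9218]
```

Request:
{"op": "arm_command", "data": {
  "increments": [
    [[1.9, -0.5, 0], 0],
    [[3.8, -1.0, 0.7], 0],
    [[5.6, -1.5, 1.5], 0],
    [[6.4, -1.8, 3], 0],
    [[6.4, -1.8, 4.5], 0]
  ]
}}

```text
time: 34.6
ee_pos: [0.369, 0.299, 0.0806]
tcp_rot: [-178.4, 0.1, 82.5]
wrist_force: [-0.9, 0.2, -0.3]
opening: 0.06
```

Run:
```python
from h import *
c=wl();c=wl();toinc((.371,.295,.010))
```

```text
yellow [247. 221.] 2149 onz [0.3709 0.2949] depth [0.3701 0.2951 0.0247]
yellow [253. 229.] 2263 onz [0.3708 0.2949] depth [0.3701 0.295  0.0247]
ee [0.3669 0.2947 0.0768] rot [-178.0149    0.5797   82.3881] inc [0.059  0.2532 2.6663]
```

Request:
{"op": "arm_command", "data": {
  "increments": [
    [[0.05, 0.2, 1], 0],
    [[0.05, 0.2, 2], 0],
    [[0.05, 0.2, 2.6], 0],
    [[0.05, 0.2, 2.6], 0],
    [[0.05, 0.2, 2.6], 0]
  ]
}}

```text
time: 35.2
ee_pos: [0.3708, 0.2952, 0.0141]
tcp_rot: [-178.1, 0.5, 82.3]
wrist_force: [0.2, -0.4, -0.0]
opening: 0.0598
```

Run:
```python
from h import *
c=wl();toinc((.371,.295,.010))
```

```text
yellow [251. 275.] 4345 onz [0.3707 0.2949] depth [0.3699 0.2951 0.0247]
ee [0.371  0.2954 0.0142] rot [-178.1321    0.4646   82.3443] inc [-0.0132  0.0093  0.1673]
```

Request:
{"op": "arm_command", "data": {
  "increments": [
    [[0, 0, 0.15], 0],
    [[0, 0, 0.15], 0],
    [[0, 0, 0.15], 0],
    [[0, 0, 0.15], 0],
    [[0, 0, -0.3], 0]
  ],
  "claw": 1
}}

```text
time: 35.75
ee_pos: [0.3709, 0.2951, 0.0217]
tcp_rot: [-178.1, 0.5, 82.3]
wrist_force: [-0.5, 0.0, -1.9]
opening: 0.0379
```

Request:
{"op": "arm_command", "data": {
  "increments": [
    [[0, 0, -1.5], 0],
    [[0, 0, -3], 0],
    [[0, 0, -4.5], 0],
    [[0, 0, -6], 0],
    [[0, 0, -6], 0]
  ]
}}

```text
time: 36.25
ee_pos: [0.3776, 0.2969, 0.1778]
tcp_rot: [-178.4, 0.2, 82.3]
wrist_force: [0.6, -0.6, -1.1]
opening: 0.0381
```

Run:
```python
from h import *
c=wl();print(get_obs()["opening"]);toinc((.412,-.361,.17))
```

```text
yellow [254. 275.] 4467 onz [0.4714 0.2847] depth [0.3755 0.2983 0.1901]
0.038193558096395075
ee [0.377  0.2965 0.1749] rot [-178.2909    0.3004   82.3439] inc [-25.876    4.9      0.1857]
```

Request:
{"op": "arm_command", "data": {
  "increments": [
    [[-1.9, 0.4, 0], 0],
    [[-3.8, 0.7, 0], 0],
    [[-5.7, 1.1, 0], 0],
    [[-7.6, 1.4, 0], 0],
    [[-9.5, 1.8, 0], 0]
  ]
}}

```text
time: 36.8
ee_pos: [0.3889, 0.0534, 0.1741]
tcp_rot: [-178.2, 0.3, 82.4]
wrist_force: [1.6, 0.1, 0.1]
opening: 0.0384
```

Request:
{"op": "arm_command", "data": {
  "increments": [
    [[-2.3, 0.4, 0], 0],
    [[-4.2, 0.8, 0], 0],
    [[-6.1, 1.1, 0], 0],
    [[-8, 1.5, 0], 0],
    [[-9.9, 1.9, 0], 0]
  ]
}}

```text
time: 37.3
ee_pos: [0.4019, -0.1965, 0.1733]
tcp_rot: [-178.2, 0.3, 82.4]
wrist_force: [1.4, -0.1, -0.6]
opening: 0.0376
```

Run:
```python
from h import *
c=wl();print(get_obs()["opening"]);toinc((.412,-.361,.02))
```

```text
blue [497. 300.] 644 onz [0.5552 0.0258] depth [0.5381 0.0069 0.0467]
yellow [254. 275.] 4459 onz [ 0.4924 -0.2085] depth [ 0.4    -0.1951  0.1857]
yellow [ 81. 271.] 822 onz [ 0.4688 -0.3707] depth [ 0.4655 -0.3669  0.0296]
yellow [499. 352.] 99 onz [0.6217 0.0351] depth [0.6237 0.0363 0.0222]
0.0379183135222813
ee [ 0.4022 -0.2022  0.1726] rot [-178.1963    0.4588   82.1686] inc [-6.1886  1.4476  6.1126]
```

Request:
{"op": "arm_command", "data": {
  "increments": [
    [[-2, 0.5, 0], 0],
    [[-4, 0.9, 0], 0],
    [[-6, 1.2, 0.3], 0],
    [[-6.2, 1.25, 2], 0],
    [[-6.2, 1.25, 3.5], 0]
  ]
}}

```text
time: 37.85
ee_pos: [0.4084, -0.3625, 0.0829]
tcp_rot: [-178.1, 0.4, 82.0]
wrist_force: [0.5, 0.9, -1.5]
opening: 0.0378
```

Run:
```python
from h import *
c=wl();save(c,"w24");print(get_obs()["opening"]);toinc((.408,-.361,.019))
```

```text
yellow [255. 281.] 5167 onz [ 0.4518 -0.3675] depth [ 0.4098 -0.362   0.0951]
0.037840767773244716
ee [ 0.4058 -0.3592  0.076 ] rot [-177.6811    0.1256   82.0456] inc [-0.0541  0.1886  2.274 ]
```

View pics/w24.png

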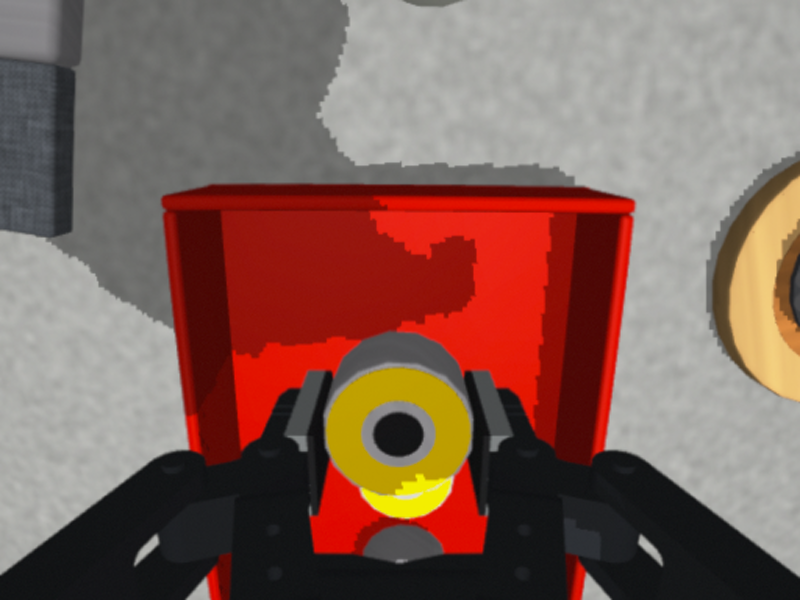

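Request:
{"op": "arm_command", "data": {
  "increments": [
    [[0, 0.1, 0.7], 0],
    [[0, 0.1, 1.4], 0],
    [[0, 0.1, 2.0], 0],
    [[0, 0.1, 2.3], 0],
    [[0, 0.1, 2.3], 0]
  ]
}}

```text
time: 38.4
ee_pos: [0.4059, -0.359, 0.0185]
tcp_rot: [-177.7, 0.1, 82.1]
wrist_force: [-1.1, -0.3, -0.6]
opening: 0.0381
```

Request:
{"op": "arm_command", "data": {
  "increments": [
    [[0, 0, 0], 0],
    [[0, 0, 0], 0],
    [[0, 0, -0.1], 0],
    [[0, 0, -0.4], 0],
    [[0, 0, -1], 0]
  ],
  "claw": -0.3
}}

```text
time: 38.9
ee_pos: [0.4066, -0.3588, 0.0437]
tcp_rot: [-177.6, 0.1, 82.1]
wrist_force: [0.1, -0.3, 0.5]
opening: 0.055
```

Request:
{"op": "arm_command", "data": {
  "increments": [
    [[0, 0, -1.5], 0],
    [[0, 0, -3], 0],
    [[0, 0, -4.5], 0],
    [[0, 0, -5.5], 0]
  ]
}}

```text
time: 39.3
ee_pos: [0.4128, -0.3598, 0.1856]
tcp_rot: [-177.8, 0.2, 82.1]
wrist_force: [-1.0, -0.5, 0.2]
opening: 0.0552
```

Run:
```python
from h import *
c=wl();save(c,"w25");toinc((.561,.397,.18))
```

```text
yellow [255. 171.] 1070 onz [ 0.4068 -0.3584] depth [ 0.4054 -0.3581  0.0298]
yellow [254. 236.] 919 onz [ 0.4686 -0.3676] depth [ 0.4659 -0.3671  0.0297]
yellow [254. 295.] 774 onz [ 0.53   -0.3766] depth [ 0.5257 -0.3761  0.0297]
ee [ 0.4136 -0.3603  0.189 ] rot [-178.0026    0.3282   82.0652] inc [30.8192  1.6629  0.1271]
```

View pics/w25.png

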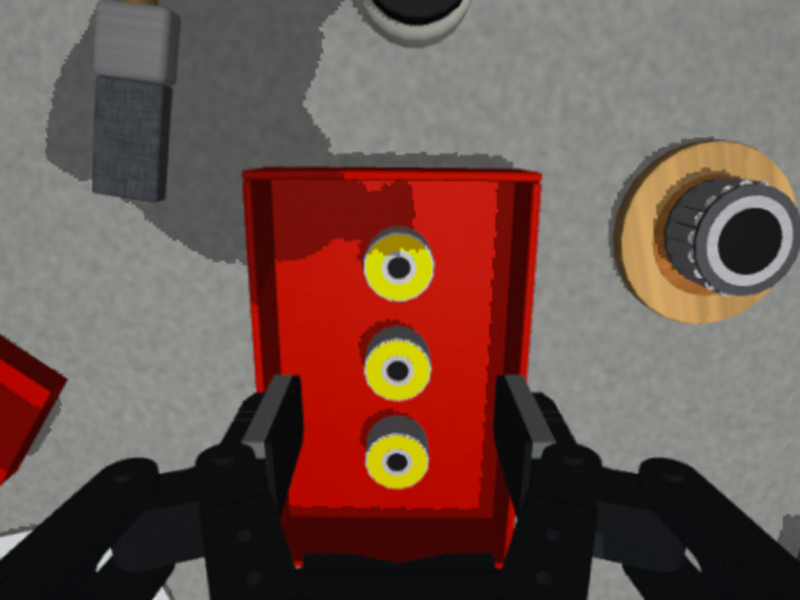

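All three yellows are in the bin. Last blue at (0.561, 0.397).

Request:
{"op": "arm_command", "data": {
  "increments": [
    [[2, 0.1, 0], 0],
    [[4, 0.2, 0], 0],
    [[6, 0.3, 0], 0],
    [[8, 0.4, 0], 0],
    [[10, 0.5, 0], 0]
  ],
  "claw": -0.4
}}

```text
time: 39.85
ee_pos: [0.4605, -0.1129, 0.1885]
tcp_rot: [-178.1, 0.3, 82.0]
wrist_force: [1.4, 0.8, 0.4]
opening: 0.0596
```

Request:
{"op": "arm_command", "data": {
  "increments": [
    [[2.3, 0.1, 0], 0],
    [[4.3, 0.2, 0], 0],
    [[6.3, 0.3, 0], 0],
    [[8.3, 0.4, 0], 0],
    [[10.3, 0.6, 0], 0]
  ]
}}

```text
time: 40.35
ee_pos: [0.5087, 0.1327, 0.1881]
tcp_rot: [-178.2, 0.3, 82.0]
wrist_force: [1.6, -0.8, 0.2]
opening: 0.0597
```

Request:
{"op": "arm_command", "data": {
  "increments": [
    [[2.3, 0.1, 0], 0],
    [[4.3, 0.2, 0], 0],
    [[6.3, 0.3, 0], 0],
    [[8.3, 0.4, 0], 0]
  ]
}}

```text
time: 40.75
ee_pos: [0.5454, 0.3293, 0.1881]
tcp_rot: [-178.3, 0.3, 82.1]
wrist_force: [0.7, -0.5, 0.3]
opening: 0.0598
```

Run:
```python
from h import *
c=wl();save(c,"w26");toinc((.561,.397,.08))
```

```text
blue [332. 182.] 955 onz [0.5613 0.3976] depth [0.5608 0.3973 0.0248]
blue [ 25. 221.] 852 onz [0.5601 0.1044] depth [0.5531 0.1228 0.0467]
yellow [  9. 286.] 61 onz [0.6267 0.0608] depth [0.6271 0.0572 0.0223]
yellow [ 25. 310.] 244 onz [0.6568 0.0688] depth [0.6575 0.0663 0.0224]
ee [0.5457 0.3355 0.1855] rot [-178.1604    0.1834   82.2548] inc [2.5356 0.4111 4.1998]
```

View pics/w26.png

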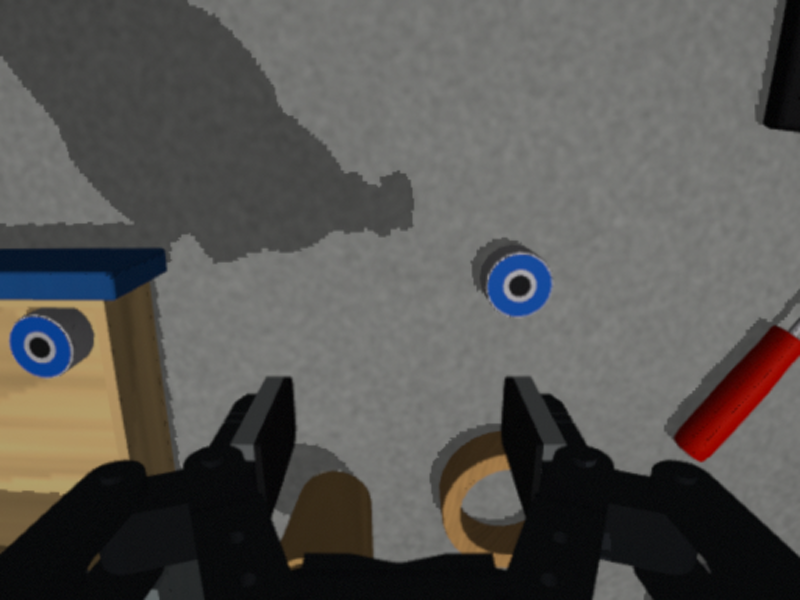

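Request:
{"op": "arm_command", "data": {
  "increments": [
    [[1.6, 0.2, 0.2], 0],
    [[2.5, 0.4, 1.5], 0],
    [[2.5, 0.4, 3], 0],
    [[2.5, 0.4, 4.5], 0],
    [[2.5, 0.4, 5.5], 0]
  ]
}}

```text
time: 41.3
ee_pos: [0.5587, 0.396, 0.0453]
tcp_rot: [-178.1, 0.3, 82.3]
wrist_force: [0.2, -0.6, -0.0]
opening: 0.0599
```

Run:
```python
from h import *
c=wl();toinc((.5613,.3975,.010))
```

```text
blue [257. 247.] 2967 onz [0.561  0.3978] depth [0.5603 0.3979 0.0247]
ee [0.5574 0.395  0.0414] rot [-177.8668    0.4552   82.2766] inc [0.1299 0.1865 1.249 ]
```

Request:
{"op": "arm_command", "data": {
  "increments": [
    [[0.12, 0.17, 0.5], 0],
    [[0.12, 0.17, 1.0], 0],
    [[0.12, 0.17, 1.25], 0],
    [[0.12, 0.17, 1.25], 0]
  ]
}}

```text
time: 41.75
ee_pos: [0.5608, 0.3972, 0.0096]
tcp_rot: [-177.8, 0.5, 82.3]
wrist_force: [-0.2, -0.3, 0.3]
opening: 0.0598
```

Request:
{"op": "arm_command", "data": {
  "increments": [
    [[0, 0, 0], 0],
    [[0, 0, 0], 0],
    [[0, 0, 0], 0],
    [[0, 0, 0], 0],
    [[0, 0, -0.3], 0]
  ],
  "claw": 1
}}

```text
time: 42.25
ee_pos: [0.5607, 0.3969, 0.0167]
tcp_rot: [-177.8, 0.5, 82.3]
wrist_force: [-0.5, -0.0, -1.8]
opening: 0.0381
```

Request:
{"op": "arm_command", "data": {
  "increments": [
    [[0, 0, -1.5], 0],
    [[0, 0, -3], 0],
    [[0, 0, -4.5], 0],
    [[0, 0, -6], 0],
    [[0, 0, -6], 0]
  ]
}}

```text
time: 42.75
ee_pos: [0.5681, 0.3984, 0.1733]
tcp_rot: [-178.2, 0.2, 82.3]
wrist_force: [1.0, -0.1, -1.7]
opening: 0.0382
```

Run:
```python
from h import *
c=wl();print(get_obs()["opening"]);toinc((.5976,.058,.15))
```

```text
blue [255. 278.] 4420 onz [0.6613 0.3863] depth [0.5668 0.3997 0.1869]
0.03814513531418894
ee [0.5676 0.3981 0.17  ] rot [-178.0113    0.3285   82.2637] inc [-13.313    3.049    0.7709]
```

Request:
{"op": "arm_command", "data": {
  "increments": [
    [[-2, 0.4, 0], 0],
    [[-4, 0.8, 0], 0],
    [[-6, 1.2, 0], 0],
    [[-8, 1.7, 0], 0],
    [[-10, 2.2, 0], 0]
  ]
}}

```text
time: 43.3
ee_pos: [0.5869, 0.1465, 0.1679]
tcp_rot: [-177.9, 0.4, 82.3]
wrist_force: [0.8, -0.6, -1.5]
opening: 0.0379
```

Request:
{"op": "arm_command", "data": {
  "increments": [
    [[-2, 0.4, 0], 0],
    [[-3.6, 0.7, 0.5], 0],
    [[-3.7, 0.7, 1], 0],
    [[-3.7, 0.7, 1], 0]
  ]
}}

```text
time: 43.7
ee_pos: [0.5894, 0.0512, 0.1398]
tcp_rot: [-177.6, 0.4, 82.2]
wrist_force: [-1.0, 0.0, -1.9]
opening: 0.0377
```

Run:
```python
from h import *
c=wl();save(c,"w27");print(get_obs()["opening"]);toinc((.593,.0587,.035))
```

```text
blue [314.  48.] 73 onz [0.493 0.106] depth [0.4991 0.0995 0.0766]
blue [283.  75.] 71 onz [0.5081 0.0826] depth [0.5109 0.0798 0.0765]
blue [352. 136.] 1759 onz [0.5568 0.1274] depth [0.5533 0.1214 0.0466]
blue [188. 138.] 1764 onz [0.5422 0.009 ] depth [0.5399 0.014  0.0467]
blue [255. 278.] 4418 onz [0.6617 0.0415] depth [0.5882 0.0527 0.1533]
yellow [303.  96.] 89 onz [0.5243 0.0948] depth [0.524  0.0935 0.0224]
yellow [378. 203.] 70 onz [0.6109 0.1446] depth [0.6114 0.1448 0.0221]
yellow [171. 233.] 1267 onz [ 0.6139 -0.0187] depth [ 0.6146 -0.0191  0.0223]
yellow [359. 268.] 315 onz [0.6644 0.1264] depth [0.6653 0.1264 0.0223]
0.03812028396022237
ee [0.5898 0.0524 0.1411] rot [-177.6994    0.4018   82.2411] inc [0.295  0.2622 4.2334]
```

View pics/w27.png

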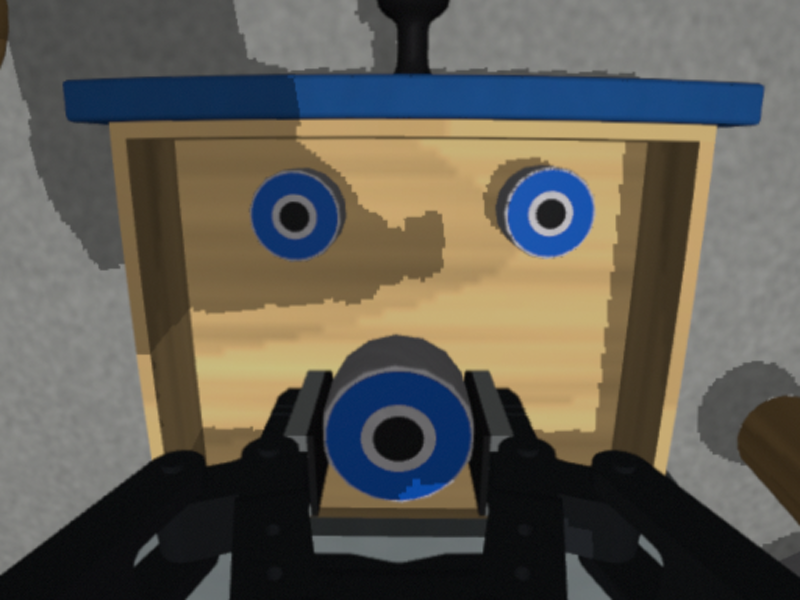

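Request:
{"op": "arm_command", "data": {
  "increments": [
    [[0.25, 0.1, 1.2], 0],
    [[0.25, 0.1, 2.4], 0],
    [[0.25, 0.1, 3.5], 0],
    [[0.25, 0.1, 4.1], 0],
    [[0.25, 0.1, 4.1], 0]
  ]
}}

```text
time: 44.25
ee_pos: [0.5876, 0.0592, 0.0365]
tcp_rot: [-177.5, 0.4, 82.3]
wrist_force: [-0.5, -0.1, -0.3]
opening: 0.0382
```

Request:
{"op": "arm_command", "data": {
  "increments": [
    [[0, 0, 0.05], 0],
    [[0, 0, 0.1], 0]
  ]
}}

```text
time: 44.45
ee_pos: [0.5883, 0.0598, 0.0355]
tcp_rot: [-177.6, 0.4, 82.4]
wrist_force: [-0.3, 0.9, -1.5]
opening: 0.0378
```

Request:
{"op": "arm_command", "data": {
  "increments": [
    [[0, 0, 0.06], 0],
    [[0, 0, 0.06], 0]
  ]
}}

```text
time: 44.65
ee_pos: [0.5888, 0.0598, 0.0348]
tcp_rot: [-177.7, 0.4, 82.4]
wrist_force: [0.2, -0.0, -1.0]
opening: 0.0377
```

Request:
{"op": "arm_command", "data": {
  "increments": [
    [[0, 0, 0], 0],
    [[0, 0, 0], 0],
    [[0, 0, 0], 0],
    [[0, 0, -0.3], 0],
    [[0, 0, -1], 0]
  ],
  "claw": -0.3
}}

```text
time: 45.15
ee_pos: [0.589, 0.0598, 0.0592]
tcp_rot: [-177.5, 0.4, 82.4]
wrist_force: [-0.1, 0.6, 0.2]
opening: 0.0556
```

Request:
{"op": "arm_command", "data": {
  "increments": [
    [[0, -0.3, -1.5], 0],
    [[0, -0.6, -3], 0],
    [[0, -0.9, -4.5], 0],
    [[0, -1, -5], 0]
  ]
}}

```text
time: 45.55
ee_pos: [0.5704, 0.0634, 0.1902]
tcp_rot: [-177.9, 0.3, 82.4]
wrist_force: [-0.1, 0.5, 0.8]
opening: 0.0558
```

Run:
```python
from h import *
c=wl();save(c,"w28");print(get_obs()["opening"]);toinc((.42,.079,.18))
```

```text
blue [208.  87.] 71 onz [0.4886 0.0346] depth [0.4907 0.042  0.0761]
blue [99. 90.] 90 onz [ 0.4772 -0.0591] depth [ 0.4806 -0.0377  0.0768]
blue [266. 108.] 62 onz [0.5125 0.0815] depth [0.5104 0.0803 0.0774]
blue [190. 154.] 1129 onz [0.5434 0.0089] depth [0.5398 0.0141 0.0467]
blue [322. 153.] 1150 onz [0.5578 0.1253] depth [0.5531 0.1213 0.0467]
blue [254. 203.] 1039 onz [0.5956 0.0596] depth [0.5881 0.0608 0.0467]
yellow [198. 232.] 1434 onz [0.6176 0.0029] depth [ 0.6175 -0.0029  0.0223]
yellow [274. 262.] 637 onz [0.6578 0.0711] depth [0.6584 0.0728 0.0222]
0.05568297115477972
ee [0.5705 0.0635 0.1904] rot [-177.8969    0.3343   82.3707] inc [-0.1822 -6.0314  0.639 ]
```

View pics/w28.png

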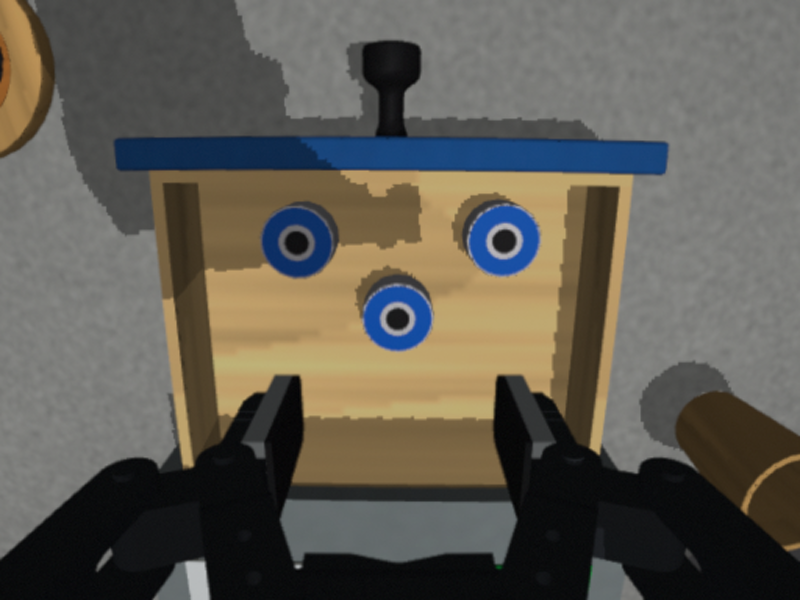

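Request:
{"op": "arm_command", "data": {
  "increments": [
    [[-0.1, -1.8, 0], 0],
    [[-0.2, -3.6, 0], 0],
    [[-0.2, -5.4, 0], 0],
    [[-0.2, -6.2, 0], 0],
    [[-0.2, -6.2, 0], 0]
  ],
  "claw": 1
}}

```text
time: 46.1
ee_pos: [0.4144, 0.0793, 0.1961]
tcp_rot: [-177.9, 0.3, 82.4]
wrist_force: [0.8, -0.1, 0.2]
opening: 0.0004
```

Run:
```python
from h import *
c=cam("wrist");save(c,"w29");P=cloud(c)
print(bydepth(c,[(256,230),(256,240),(256,250)]))
toinc((.412,.081,.046))
```

```text
[[0.4521 0.0758 0.065 ]
 [0.4045 0.0823 0.1939]
 [0.4055 0.0821 0.2017]]
ee [0.4158 0.0792 0.1959] rot [-177.9306    0.3254   82.4083] inc [0.0839 0.0581 5.9981]
```

View pics/w29.png

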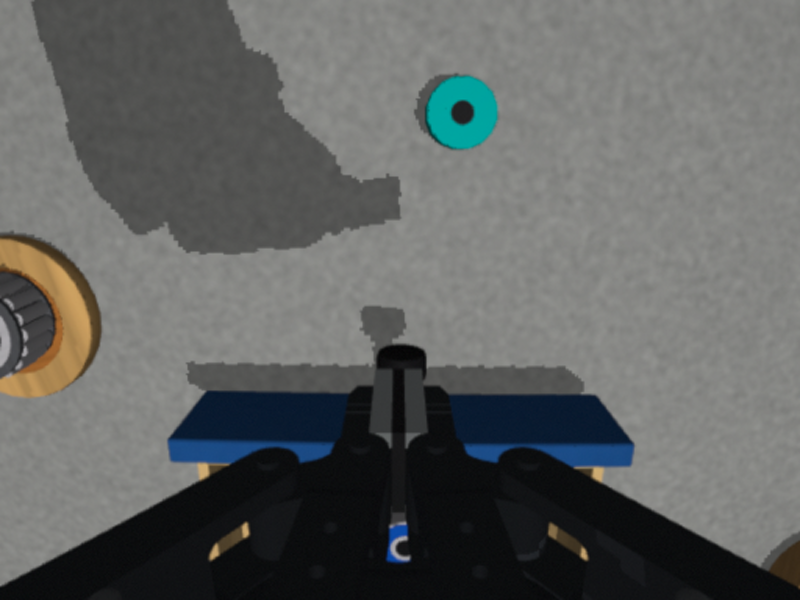

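Request:
{"op": "arm_command", "data": {
  "increments": [
    [[0.08, 0, 1.5], 0],
    [[0.08, 0, 3], 0],
    [[0.08, 0, 4.5], 0],
    [[0.08, 0, 5.9], 0],
    [[0.08, 0, 5.9], 0]
  ]
}}

```text
time: 46.65
ee_pos: [0.4082, 0.0804, 0.0437]
tcp_rot: [-177.5, 0.5, 82.4]
wrist_force: [-1.4, 0.2, -0.9]
opening: 0.0004
```

Run:
```python
from h import *
c=cam("wrist");save(c,"w30");
toinc((.412,.081,.046))
```

```text
ee [0.4097 0.0807 0.0467] rot [-177.681     0.4131   82.395 ] inc [0.0254 0.0909 0.0235]
```

View pics/w30.png

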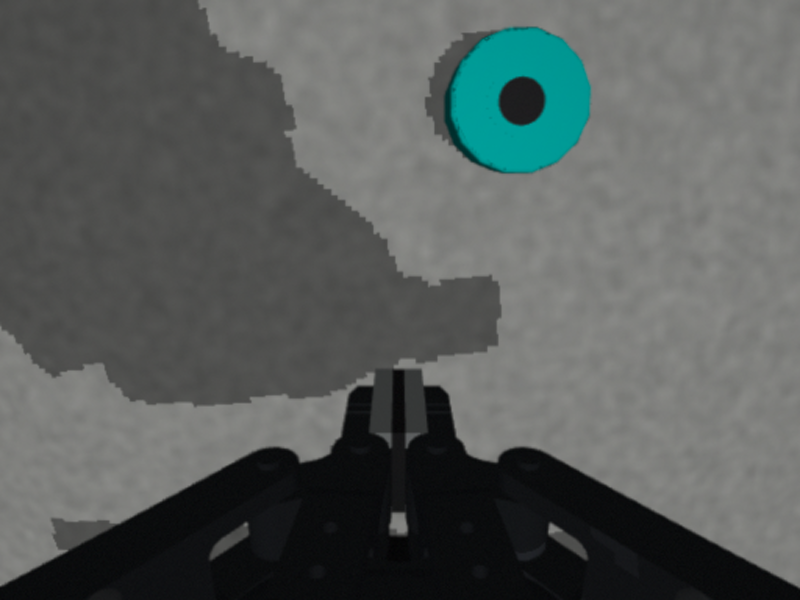

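Request:
{"op": "arm_command", "data": {
  "increments": [
    [[0, 0.7, 0], 0],
    [[0, 1.3, 0], 0],
    [[0, 1.9, 0], 0],
    [[0, 2.6, 0], 0],
    [[0, 3.3, 0], 0]
  ]
}}

```text
time: 47.2
ee_pos: [0.4935, 0.0697, 0.0456]
tcp_rot: [-177.8, 0.4, 82.4]
wrist_force: [-1.8, 0.1, 1.4]
opening: -0.0
```

Request:
{"op": "arm_command", "data": {
  "increments": [
    [[0, 0.7, 0], 0],
    [[0, 1.4, 0], 0],
    [[0, 2.1, 0], 0],
    [[0, 2.8, 0], 0],
    [[0, 3.3, 0], 0]
  ]
}}

```text
time: 47.7
ee_pos: [0.5777, 0.0585, 0.0444]
tcp_rot: [-177.9, 0.3, 82.4]
wrist_force: [-0.0, 0.2, 0.4]
opening: 0.0001
```

Run:
```python
from h import *
toinc((.594,.054,.046));print(get_obs()["wrist_force"])
b=cam("side");save(b,"b31",(80,120,330,320))
```

```text
ee [0.5777 0.0585 0.0444] rot [-177.9253    0.3494   82.3668] inc [-0.0922  0.6673 -0.0872]
[-0.0005  0.1571  0.4391]
```

View pics/b31.png

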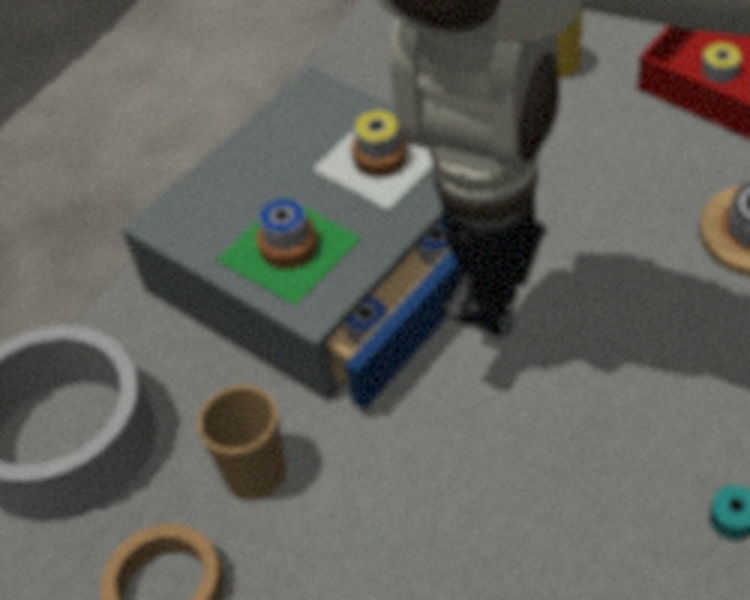

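Nearly shut; small steps now.

Request:
{"op": "arm_command", "data": {
  "increments": [
    [[0, 0.2, 0], 0],
    [[0, 0.35, 0], 0],
    [[0, 0.5, 0], 0]
  ]
}}

```text
time: 48.05
ee_pos: [0.5916, 0.0567, 0.0445]
tcp_rot: [-178.0, 0.3, 82.4]
wrist_force: [-0.9, -0.1, 1.2]
opening: -0.0002
```

Request:
{"op": "arm_command", "data": {
  "increments": [
    [[0, 0.1, 0], 0],
    [[0, 0.2, 0], 0]
  ]
}}

```text
time: 48.25
ee_pos: [0.5966, 0.056, 0.0445]
tcp_rot: [-178.0, 0.3, 82.4]
wrist_force: [-1.5, -0.6, 0.0]
opening: 0.0002
```

Request:
{"op": "arm_command", "data": {
  "increments": [
    [[0, 0.1, 0], 0],
    [[0, 0.2, 0], 0]
  ]
}}

```text
time: 48.45
ee_pos: [0.6016, 0.0554, 0.0444]
tcp_rot: [-178.0, 0.3, 82.4]
wrist_force: [-1.5, -0.0, 1.6]
opening: 0.0002
```

Request:
{"op": "arm_command", "data": {
  "increments": [
    [[0, 0.08, 0], 0],
    [[0, 0.12, 0], 0]
  ]
}}

```text
time: 48.65
ee_pos: [0.6025, 0.0552, 0.0443]
tcp_rot: [-177.7, 0.3, 82.4]
wrist_force: [-17.4, 1.2, 10.1]
opening: -0.0002
```

Request:
{"op": "arm_command", "data": {
  "increments": [
    [[0, 0.08, 0], 0],
    [[0, 0.12, 0], 0]
  ]
}}

```text
time: 48.85
ee_pos: [0.6024, 0.0552, 0.0443]
tcp_rot: [-177.4, 0.3, 82.4]
wrist_force: [-22.8, 2.8, 14.2]
opening: 0.0002
```

Run:
```python
from h import *
b=cam("side");save(b,"b32",(80,120,330,320));print(get_obs()["ee_pos"],get_obs()["wrist_force"])
```

```text
[0.6024 0.0552 0.0444] [-19.3653   2.408   12.1425]
```

View pics/b32.png

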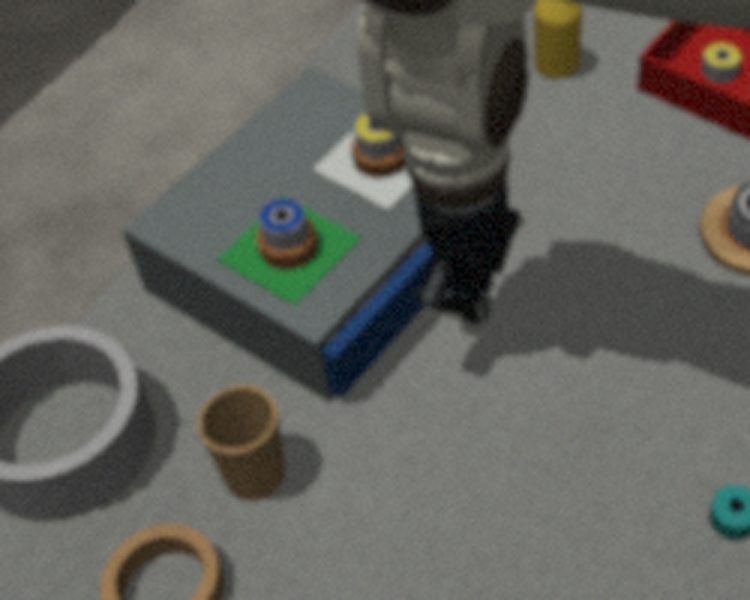

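Request:
{"op": "arm_command", "data": {
  "increments": [
    [[0, -0.3, 0], 0],
    [[0, -1, 0], 0],
    [[0, -2, 0], 0],
    [[0, -3, -0.5], 0],
    [[0, -3.5, -2], 0]
  ]
}}

```text
time: 49.4
ee_pos: [0.5145, 0.0667, 0.0956]
tcp_rot: [-177.0, 0.4, 82.4]
wrist_force: [0.9, 0.6, 0.5]
opening: -0.0001
```

Request:
{"op": "arm_command", "data": {
  "increments": [
    [[0, -0.5, -2], 0],
    [[0, -1, -4], 0],
    [[0, -1, -6], 0],
    [[0, -1, -6], 0]
  ]
}}

```text
time: 49.8
ee_pos: [0.4993, 0.0704, 0.2539]
tcp_rot: [-177.6, 0.3, 82.4]
wrist_force: [0.5, -0.8, -0.1]
opening: -0.0001
```

Run:
```python
from h import *
print(get_obs()["wrist_force"],get_obs()["ee_pos"])
a=cam("scene");b=cam("side");save(a,"a33");save(b,"b33");c=cam("wrist");save(c,"w33")
```

```text
[ 0.5227 -0.7631 -0.0635] [0.4993 0.0704 0.2539]
```

View pics/a33.png

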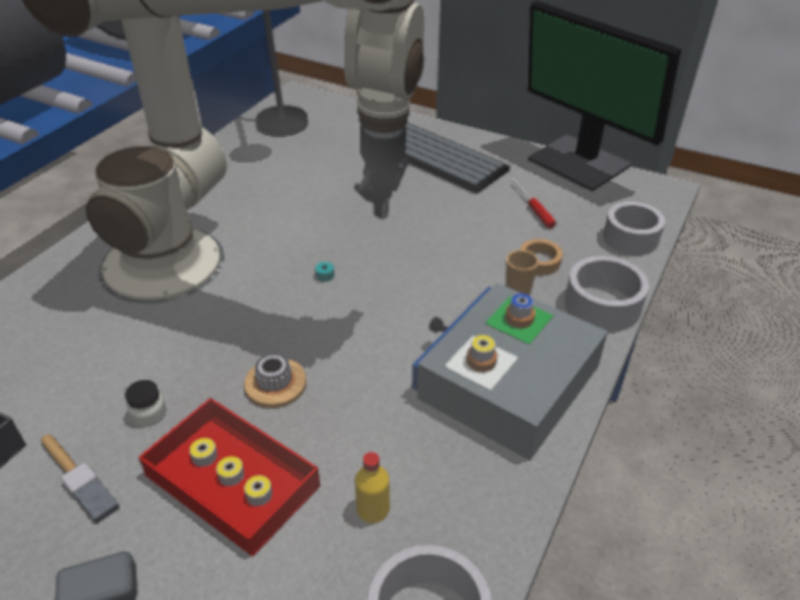

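View pics/b33.png

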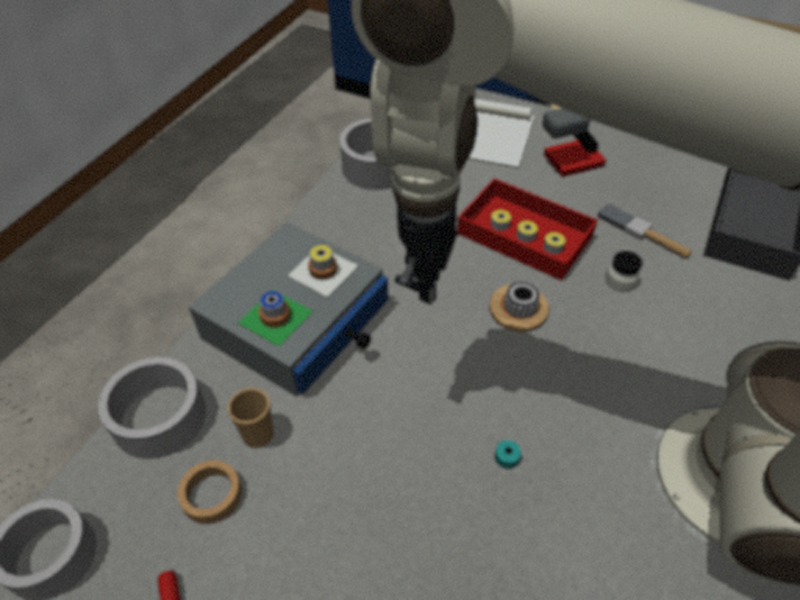

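View pics/w33.png

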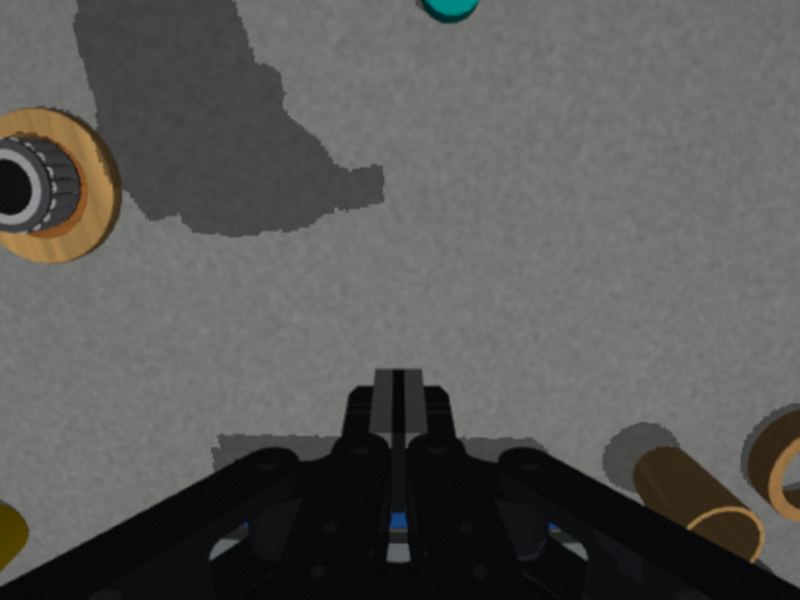

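Run:
```python
from h import *
a=cam("scene");b=cam("side")
for c in(a,b):
    P=cloud(c);m=(np.hypot(P[...,0]-.4135,P[...,1]+.1745)<.032)&(P[...,2]>.04)
    q=P[m];A=np.c_[q[:,:2]-q[:,:2].mean(0),np.ones(len(q))];print(len(q),np.median(q,0),np.linalg.lstsq(A,q[:,2],rcond=None)[0])
print(job_done())
```

```text
313 [ 0.4152 -0.1778  0.0477] [-0.0225  0.0058  0.0475]
298 [ 0.4115 -0.1697  0.0497] [ 0.0036 -0.0509  0.0493]
the job is handed in; nothing more can be done
None
```

I finished the job and handed it in after about 50 s of robot time, well under the 208 s limit. The sample on the green mat is blue, so blue was the ordered type.

- **Big bearing:** With the drawer shut, I lifted it onto the round wooden rest. It sits centred, with its top at about 48–49 mm (expected 49 mm). The fitted tilt of its top was at most about 3°, close to the depth noise.
- **Blue bearings:** All three lay flat inside the drawer before I closed it.
- **Yellow bearings:** All three lie flat in the red bin. One had been knocked a few centimetres aside during the run, so I located it again before picking it up.
- **Drawer:** I pushed it by the knob until it hit its stop at about 20 N. The last pictures show its front flush with the cabinet and the gripper clear of everything.
- **Everything else:** The samples, cup, oil, tape and turquoise look-alike appear unmoved in the final pictures.

**Doubtful points:**
- The drawer looked about 1 cm ajar at the start, and it now closes that much further in than I first measured.
- While setting down the first yellow bearing in the bin, the wrist force briefly read 36 N up (about 39 N in all). The bearing was in the fingers then, and the reading is just under the 40 N limit for the arm and gripper body.
- The tool drifted to about 2–3° of tilt by the end, but this didn't affect any grasp or placement.

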